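Nest two digestion vessels in order

TASK

Put the two pressure-digestion vessels together, the wide one first because it goes into the oven first. Seat the wide white liner cup fully down in the wide steel jacket, then its matching wide lid on it, knob up; only after that seat the slim liner in the slim jacket and then the slim lid on it. Everything must end upright, fully seated and let go, with the brown bottle and the vial rack left where they stand.

Things in the scene. Friction and masses are not known exactly. Their poses are not given: they have to be found in the camera images.
- wide_jacket: Bare steel pot (vessel jacket), upright, open at the top, fixed to the bench: 74 mm outer diameter, 70 mm tall, bore 52 mm diameter, 48 mm deep; dark round foot 92 mm diameter, 8 mm thick. The wider and slightly lower of the two steel pots; takes the wide liner. Origin: centre of the underside, on the bench; z up.
- slim_jacket: Bare steel pot (vessel jacket), upright, open at the top, fixed to the bench: 56 mm outer diameter, 75 mm tall, bore 37 mm diameter, 48 mm deep; dark round foot 74 mm diameter, 8 mm thick. The narrower of the two steel pots; takes the slim liner. Origin: centre of the underside, on the bench; z up.
- wide_liner: White PTFE cup, mouth up, 69 mm tall. Lower 45 mm: 44 mm diameter, foot tapered to 36 mm over the lowest 5 mm. Top 24 mm: thick flange, 66 mm diameter; grip its sides from above, upper 18 mm only (below lies the jacket's rim once seated). Mouth 36 mm diameter. About 160 g. Origin: centre of the underside; z up. Seated: flange on the jacket's rim, origin 25 mm above the jacket's.
- slim_liner: White PTFE cup, mouth up, 69 mm tall. Lower 45 mm: 30 mm diameter, foot tapered to 23 mm over the lowest 5 mm. Top 24 mm: thick flange, 48 mm diameter; grip its sides from above, upper 18 mm only (below lies the jacket's rim once seated). Mouth 24 mm diameter. About 80 g. Origin: centre of the underside; z up. Seated: flange on the jacket's rim, origin 30 mm above the jacket's.
- wide_lid: White PTFE lid, knob up. Stands on a plug 6 mm high, 28 mm diameter tapering to 22 mm at the foot; disc of 66 mm diameter from 6 to 14 mm height; round knob of 18 mm diameter from 14 to 36 mm, to pinch from above. About 70 g. Origin: centre of the plug's foot; z up. Seated: plug in the liner's mouth, disc on its flange, origin 63 mm above the liner's.
- slim_lid: White PTFE lid, knob up. Stands on a plug 6 mm high, 17 mm diameter tapering to 14 mm at the foot; disc of 48 mm diameter from 6 to 14 mm height; round knob of 18 mm diameter from 14 to 36 mm, to pinch from above. About 45 g. Origin: centre of the plug's foot; z up. Seated: plug in the liner's mouth, disc on its flange, origin 63 mm above the liner's.
- brown_bottle: Brown glass bottle with black cap and plain paper label, 50 mm diameter, 110 mm tall, standing loose. Not part of the job: leave it standing. Origin: centre of the underside.
- vial_rack: Blue vial rack, 60 x 60 mm, 43 mm tall with its white-capped vials, loose on the bench. Not part of the job: leave it in place. Origin: centre of the underside.
Things that resemble listed ones, but are neither listed nor needed, are in the scene too. Leave any green, pink or red look-alike of the wide_lid alone.

How it is judged:
On the way, in this order (a step that is already met when the one before it is completed fails the run):
1. the wide liner is seated in the wide jacket, flange on the rim, and released (horizontal distance between wide_liner and wide_jacket below 0.006 m and z of wide_liner in the frame of wide_jacket between 0.022 and 0.028 m and angle between wide_liner's own z axis and vertical below 0.07 rad and contact force between wide_liner and the fingers below 0.1 N and linear speed of wide_liner below 0.02 m/s), for 0.2 s.
2. the wide lid is seated on the wide liner (in its jacket) and released (horizontal distance between wide_lid and wide_liner below 0.006 m and z of wide_lid in the frame of wide_liner between 0.06 and 0.066 m and angle between each of wide_lid, wide_liner's own z axis and vertical below 0.07 rad and contact force between wide_lid and the fingers below 0.1 N and linear speed of wide_lid below 0.02 m/s and horizontal distance between wide_liner and wide_jacket below 0.006 m and z of wide_liner in the frame of wide_jacket between 0.022 and 0.028 m), for 0.2 s.
3. the slim liner is seated in the slim jacket and released (horizontal distance between slim_liner and slim_jacket below 0.006 m and z of slim_liner in the frame of slim_jacket between 0.027 and 0.033 m and angle between slim_liner's own z axis and vertical below 0.07 rad and contact force between slim_liner and the fingers below 0.1 N and linear speed of slim_liner below 0.02 m/s), for 0.2 s.
4. the slim lid is seated on the slim liner (in its jacket) and released (horizontal distance between slim_lid and slim_liner below 0.006 m and z of slim_lid in the frame of slim_liner between 0.06 and 0.066 m and angle between each of slim_lid, slim_liner's own z axis and vertical below 0.07 rad and contact force between slim_lid and the fingers below 0.1 N and linear speed of slim_lid below 0.02 m/s and horizontal distance between slim_liner and slim_jacket below 0.006 m and z of slim_liner in the frame of slim_jacket between 0.027 and 0.033 m), for 0.2 s.
At the end, for the whole second after the job is handed in: Built in the order asked: each liner in its own jacket with its flange on the rim, each lid with its plug in its own liner's mouth; axes within 6 mm, heights within 3 mm, upright within 4 degrees, all released and at rest (horizontal distance between wide_liner and wide_jacket below 0.006 m and z of wide_liner in the frame of wide_jacket between 0.022 and 0.028 m and angle between each of wide_liner, wide_lid, slim_liner, slim_lid's own z axis and vertical below 0.07 rad and horizontal distance between wide_lid and wide_liner below 0.006 m and z of wide_lid in the frame of wide_liner between 0.06 and 0.066 m and horizontal distance between slim_liner and slim_jacket below 0.006 m and z of slim_liner in the frame of slim_jacket between 0.027 and 0.033 m and horizontal distance between slim_lid and slim_liner below 0.006 m and z of slim_lid in the frame of slim_liner between 0.06 and 0.066 m and linear speed of each of wide_liner, wide_lid, slim_liner, slim_lid below 0.02 m/s and angular speed of each of wide_liner, wide_lid, slim_liner, slim_lid below 0.3 rad/s); the robot touches nothing.
It fails at once if the brown bottle is shifted by more than 30 mm or tipped (distance of brown_bottle from where it was at the start of the episode above 0.03 m or angle between brown_bottle's own z axis and vertical above 0.35 rad).
It fails at once if the vial rack is shifted by more than 30 mm or tipped (distance of vial_rack from where it was at the start of the episode above 0.03 m or angle between vial_rack's own z axis and vertical above 0.35 rad).
It also fails if it takes over 106 s, if anything falls off the work surface, if the arm or the gripper's body presses on something with over 40 N, if the wrist force passes 120 N, or if a joint passes its speed limit or range.

ROBOT

A 6-joint arm with a two-finger parallel gripper is mounted at the origin on the work surface. World frame = base frame: x ahead of the robot, y to its left, z up, the work surface at z = 0. Lengths are in m, angles in rad, forces in N, time in s.
With the tool pointing down it reaches from about 0.35 to 0.975 m from the base axis. Payload 4.9 kg.
Tool frame: the origin (TCP) lies at the very end of the fingers, on their centre line; the grasp point (between the pads) lies behind it (manip.grip_depth is the z of the grasp point in the tool frame, in m); z points along the fingers, y is the direction in which the jaws open and shut (so a half turn about z gives the same grasp; the last joint's range is limited). The gripper opens to 85 mm and grips with 20 to 120 N. Pads are 22 mm wide; open, the fingers measure 114 mm over their backs; the gripper's body (76 mm by 85 mm) begins 54 mm behind the grasp point. The pads swing forward as they close: fully open they stand 13 mm farther back than shut.
Start: joints at [1.186, 0.053, 1.613, -0, 1.476, -0.119], TCP at [0.164, 0.603, 0.231] pointing down, gripper open.
Joint ranges: [-3.01, 3.01], [-1.01, 2.22], [0.06, 2.58], [-1.02, 4.17], [0.09, 2.62], [-3.14, 3.14]. Speed limits (rad/s): [2.57, 2.57, 3.14, 3.14, 3.14, 3.14].

INTERFACE

Orientations are given as a unit quaternion [w, x, y, z].
In Python, from plant import state, optics, manip, silhouettes, place_of gives the robot as it stands. The module is installed in compiled form; this text tells all that it offers.
- The arm moves only by the tool jog_arm, never from a script. Its argument "increments" is a list of rows, each an object with "slide": the shift along the tool's x, y, z in mm, a list of three; "rotation": the turn, a rotation vector about the tool's x, y, z in degrees, a list of three. A call has 1 to 20 rows; each row shifts and turns the commanded pose from where the row before left it, along the tool's axes as they then stand; what a row does not reach is not made up. A row lasts 1/12 s, in which the tool goes at most 41.7 mm and 7.16 degrees, less where a joint would pass 70% of its speed; a pose out of reach is approached as far as the arm can. A call with a gripper value outside its range is refused whole. "fingers" is the opening, from 0 (shut) to 1 (fully open), set as the call begins (left out, the last holds). The fingers move at their own pace and stop on an object; the grip force is fixed at half the most. Time passes only in rows, so rows that do not move let the fingers close. It gives the time, the measured TCP pose, the force and the opening at its end, in the units of the state.
- state(): the state, without advancing time (a new reading comes with each control period).
- optics.grab_frame(name): name is "scene" or "top"; returns a dict with "frame" (420x560x3 uint8, blue, green, red), "camera_matrix" (3x3 intrinsics, pixels), "distortion" ([k1, k2, p1, p2, k3] as OpenCV has them; the pictures are not rectified), "R" (3x3) and "t" (3): a world point X has camera coordinates R X + t. Camera axes: x right, y down, z forward; pixel columns grow to the right and rows downward; lengths in m; the calibration is good to about 2 mm. A picture is of the moment at which its call begins. There is no depth.
- manip.job_done(): hands the job in, once; it reports no verdict.
Trained networks look in the newest picture that a camera, given by its name, has taken for a name from the list of things; names that differ only in an ending like _2 or _b are one class to them, and where a whole thing is asked for, a point or a joint stands for the part that bears it (a point fixed in the world has none). Each returns a list of dicts, best first, with "score" (0 to 1); they miss things now and then, are a little off and sometimes report something else, mostly with a low value. They report only what shows in the picture. A call takes as long as a camera call. They do not tell look-alikes from the thing itself.
- silhouettes(thing, camera): "mask" (420x560 bool, what is visible of it) and "bbox" ([left, top, right, bottom] in pixels, round what is visible of it).
- place_of(thing, camera): "uv" ([column, row] in pixels: a listed point, or the origin of a listed thing).
The state is a dict: "time": time; "joint_pos": joint angles; "joint_vel": joint speeds; "joint_efforts": joint torques, N m; "tool_pos": TCP position; "tool_rot": TCP orientation; "contact_force": force on the tool from outside, world axes, zero at the start; "ft_torque": the same for the moment, N m; "gripper_width": opening from 0.0 (shut) to 1.0 (fully open).
Only numpy, scipy, OpenCV 4.12 (cv2) and the standard library are available. Lean on these libraries where they do the work, as an engineer would, in place of code of your own. Each camera call takes 0.05 s, during which the arm holds its last target.

## Working session

There is one attempt and no reset: what is moved stays moved. The work goes in short steps, Python scripts to look and compute and a tool call to move; the robot and the scene stay as the last step left them, time stands still between calls to the robot, and variables do not carry over. Pictures are saved under pics/ and viewed, and the job is handed in when it is done.

Besides the shell and the picture viewer there is one more tool, called after "Emit:" as name(argument=value, ...), one argument or row to a line, values as JSON. jog_arm: Moves the arm, as the interface text tells. Its arguments: {"type":"object","properties":{"increments":{"type":"array","items":{"type":"object","properties":{"slide":{"type":"array","items":{"type":"number"}},"rotation":{"type":"array","items":{"type":"number"}}}}},"fingers":{"type":"number"}},"required":["increments"]}

```bash
mkdir -p pics; python3 - <<'E'
from plant import state, optics, manip
import cv2, numpy as np
s=state(); print({k:np.round(v,4).tolist() for k,v in s.items()}); print(manip.grip_depth)
for n in ("scene","top"):
    f=optics.grab_frame(n); cv2.imwrite(f"pics/{n}0.png",f["frame"])
    print(n,np.round(f["camera_matrix"],1).tolist(),f["distortion"],np.round(-f["R"].T@f["t"],3), np.round(f["R"],3).tolist())
E
```

```text
{'time': 0.0, 'joint_pos': [1.186, 0.0534, 1.6143, -0.0, 1.476, -0.119], 'joint_vel': [-0.001, 0.0004, 0.0008, -0.0005, -0.0001, 0.0012], 'joint_efforts': [-0.0018, -39.3678, -37.0177, -0.0001, 0.007, -0.0], 'tool_pos': [0.1639, 0.6025, 0.2301], 'tool_rot': [-0.0003, 0.1325, 0.9912, -0.001], 'contact_force': [-0.1873, 0.5169, -0.5096], 'ft_torque': [-0.0233, 0.035, 0.0138], 'gripper_width': 0.999}
-0.0187
scene [[535.1, 0.0, 278.2], [0.0, 535.1, 209.0], [0.0, 0.0, 1.0]] [0.05889528 0.         0.         0.         0.        ] [1.321 0.404 0.606] [[-0.472, 0.882, 0.015], [0.477, 0.269, -0.837], [-0.742, -0.388, -0.547]]
top [[397.6, 0.0, 283.5], [0.0, 397.6, 207.5], [0.0, 0.0, 1.0]] [-0.04904213  0.          0.          0.          0.        ] [0.457 0.009 0.97 ] [[-0.003, -1.0, 0.025], [-0.994, 0.0, -0.11], [0.11, -0.025, -0.994]]
```

View pics/scene0.png

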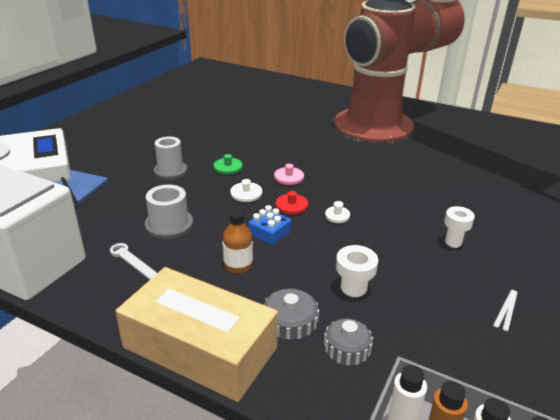

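View pics/top0.png

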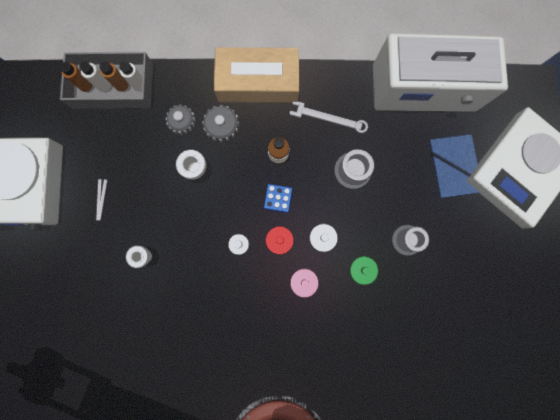

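```bash
cat > h.py <<'E'
import numpy as np, cv2
from plant import state, optics, manip, silhouettes, place_of
def ray(f,uv):
    p=cv2.undistortPoints(np.array([[uv]],float),f["camera_matrix"],f["distortion"])[0,0]
    d=f["R"].T@np.array([p[0],p[1],1]); o=-f["R"].T@f["t"]; return o,d
def atz(f,uv,z):
    o,d=ray(f,uv); return o+d*(z-o[2])/d[2]
def proj(f,X):
    r,_=cv2.Rodrigues(f["R"]); return cv2.projectPoints(np.array(X,float).reshape(-1,1,3),r,f["t"].reshape(3,1).astype(float),f["camera_matrix"],f["distortion"])[0][:,0]
E
python3 - <<'E'
from h import *
F={n:optics.grab_frame(n) for n in("scene","top")}
for th in ["wide_jacket","slim_jacket","wide_liner","slim_liner","wide_lid","slim_lid","brown_bottle","vial_rack"]:
  for n in F:
    for p in place_of(th,n): 
      print(th,n,round(p["score"],2),np.round(p["uv"],1),np.round(atz(F[n],p["uv"],0.0),3)[:2])
    for p in silhouettes(th,n): print("    sil",n,round(p["score"],2),p["bbox"],p["mask"].sum())
E
```

```text
wide_jacket scene 0.58 [170.4 225.5] [ 0.657 -0.18 ]
    sil scene 0.8 [147.5, 186.8, 194.7, 243.0] 2090
wide_jacket top 0.76 [353.  166.9] [ 0.666 -0.189]
    sil top 0.63 [334.3, 147.3, 375.4, 186.8] 1225
slim_jacket scene 0.61 [171.2 170.7] [ 0.48  -0.315]
    sil scene 0.94 [154.4, 138.3, 188.7, 176.5] 1106
slim_jacket top 0.91 [404.5 239.3] [ 0.485 -0.313]
    sil top 0.58 [391.1, 224.2, 428.7, 257.1] 898
wide_liner scene 0.79 [354.3 289. ] [0.655 0.204]
    sil scene 0.77 [337.8, 244.3, 377.3, 294.9] 1555
    sil scene 0.53 [327.0, 203.0, 350.5, 225.9] 398
    sil scene 0.28 [444.7, 206.2, 477.2, 243.6] 893
wide_liner top 0.91 [193.4 170. ] [0.657 0.207]
    sil top 0.67 [173.5, 148.6, 203.6, 179.8] 671
    sil top 0.23 [230.3, 235.8, 249.0, 251.4] 288
slim_liner scene 0.75 [451.9 244. ] [0.446 0.317]
    sil scene 0.74 [442.6, 205.4, 475.5, 247.8] 840
slim_liner top 0.71 [149.  256.6] [0.445 0.31 ]
    sil top 0.85 [127.7, 243.4, 154.5, 266.7] 415
    sil top 0.17 [266.5, 136.7, 291.1, 159.1] 458
wide_lid scene 0.96 [293.7 206.9] [ 0.478 -0.   ]
wide_lid scene 0.84 [288.9 175.
[... 780 characters left out ...]
ne 0.73 [246.2 194.9] [ 0.486 -0.11 ]
    sil scene 0.92 [329.2, 203.5, 352.8, 222.9] 307
slim_lid top 0.73 [240.  244.2] [0.474 0.091]
    sil top 0.72 [231.1, 236.0, 248.3, 253.0] 311
brown_bottle scene 0.56 [239.2 266.9] [0.7   0.004]
    sil scene 0.77 [219.5, 210.1, 254.9, 270.1] 1498
    sil scene 0.45 [147.0, 185.3, 195.3, 241.9] 2160
    sil scene 0.42 [152.4, 134.7, 189.1, 178.7] 1127
brown_bottle top 0.92 [279.8 150.3] [ 0.707 -0.007]
    sil top 0.86 [266.6, 137.6, 290.6, 162.3] 457
vial_rack scene 0.96 [265.1 232.1] [ 0.585 -0.008]
    sil scene 0.92 [245.4, 204.6, 295.1, 241.4] 1172
vial_rack top 0.73 [282.  201.1] [ 0.58  -0.012]
    sil top 0.9 [268.4, 185.8, 289.3, 213.7] 634
```

The scene and top pictures agree on the following (top pixels):

- **Wide liner:** (190,165).
- **Slim liner:** (138,257).
- **Wide jacket:** (355,165).
- **Slim jacket:** (412,240).
- **Slim lid:** (238,244).
- **Wide lid candidates:** white (323,238), red (280,240), pink (304,283) and green (364,270). White is the one meant, since the coloured ones are look-alikes to leave alone.

Next I'll refine the positions by fitting silhouettes and confirm with a crop.

```bash
cat >> h.py <<'E'
from scipy.optimize import minimize
SH={"wide_liner":[(0,18),(5,22),(45,22),(45,33),(69,33)],"slim_liner":[(0,11.5),(5,15),(45,15),(45,24),(69,24)],
"wide_lid":[(0,11),(6,14),(6,33),(14,33),(14,9),(36,9)],"slim_lid":[(0,7),(6,8.5),(6,24),(14,24),(14,9),(36,9)],
"wide_jacket":[(0,46),(8,46),(8,37),(70,37)],"slim_jacket":[(0,37),(8,37),(8,28),(75,28)]}
S=4
def render(f,th,x,y,z0=0.,top_only=False):
    m=np.zeros((420*S,560*S),np.uint8); a=np.linspace(0,2*np.pi,48,endpoint=False); P=[]
    for z,r in SH[th]:
        P.append(proj(f,np.c_[x+r/1e3*np.cos(a),y+r/1e3*np.sin(a),np.full(48,z0+z/1e3)]))
    for A,B in zip(P[:-1],P[1:]):
        h=cv2.convexHull(np.vstack([A,B]).astype(np.float32)); cv2.fillConvexPoly(m,np.round((h+.5)*S*16-8).astype(np.int32),255,shift=4)
    return cv2.resize(m,(560,420),interpolation=cv2.INTER_AREA)/255.
def mask(f,th,x,y,z0=0.):
    img=f["frame"].astype(int); v=img.max(2); s=v-img.min(2)
    roi=cv2.dilate((render(f,th,x,y,z0)>.1).astype(np.uint8),np.ones((13,13)))
    if "jacket" in th: m=(v>55)&(s<40)
    else: m=(v>110)&(s<50)
    m=(m&(roi>0)).astype(np.uint8)
    cs,_=cv2.findContours(m,cv2.RETR_EXTERNAL,cv2.CHAIN_APPROX_NONE); o=np.zeros_like(m)
    c=max(cs,key=cv2.contourArea); cv2.drawContours(o,[c],-1,1,-1); return o.astype(float)
def fit(fs,th,x,y,z0=0.):
    M=[mask(f,th,x,y,z0) for f in fs]
    def c(p): return sum(np.abs(render(f,th,p[0],p[1],z0)-m).sum()/m.sum() for f,m in zip(fs,M))
    r=minimize(c,[x,y],method="Nelder-Mead",options=dict(initial_simplex=[[x,y],[x+.008,y],[x,y+.008]],xatol=2e-4,fatol=1e-4))
    return r.x,r.fun
E
python3 - <<'E'
from h import *
F={n:optics.grab_frame(n) for n in("scene","top")}
G={"wide_liner":(.656,.205),"slim_liner":(.446,.314),"wide_lid":(.487,-.108),"slim_lid":(.469,.094),"wide_jacket":(.662,-.185),"slim_jacket":(.482,-.314)}
vis={n:F[n]["frame"].copy() for n in F}
for th,g in G.items():
    print(th,[(np.round(a,4).tolist(),round(b,3)) for a,b in (fit([F["scene"]],th,*g),fit([F["top"]],th,*g),fit(list(F.values()),th,*g))])
    p,_=fit(list(F.values()),th,*g)
    for n in F:
        cs,_=cv2.findContours((render(F[n],th,*p)>.5).astype(np.uint8),0,1); cv2.drawContours(vis[n],cs,-1,(255,0,255),1)
t=cv2.resize(vis["top"][130:290,100:440],None,fx=2.3,fy=2.3,interpolation=cv2.INTER_CUBIC); cv2.imwrite("pics/fit_top.png",t)
t=cv2.resize(vis["scene"][125:305,140:490],None,fx=2.25,fy=2.25,interpolation=cv2.INTER_CUBIC); cv2.imwrite("pics/fit_scene.png",t)
from scipy.spatial.transform import Rotation as R
q=state()["tool_rot"]; Rm=R.from_quat([*q[1:],q[0]]).as_matrix(); print(np.round(Rm,3), np.degrees(np.arctan2(Rm[0,1],Rm[1,1])))
E
```

```text
wide_liner [([0.6559, 0.2019], np.float64(0.024)), ([0.6599, 0.2029], np.float64(0.059)), ([0.6581, 0.2025], np.float64(0.132))]
slim_liner [([0.4424, 0.3185], np.float64(0.036)), ([0.4458, 0.3197], np.float64(0.112)), ([0.4452, 0.3189], np.float64(0.184))]
wide_lid [([0.4873, -0.11], np.float64(0.061)), ([0.49, -0.1109], np.float64(0.039)), ([0.4893, -0.1106], np.float64(0.13))]
slim_lid [([0.4719, 0.0944], np.float64(0.061)), ([0.4746, 0.094], np.float64(0.055)), ([0.4738, 0.0941], np.float64(0.165))]
wide_jacket [([0.6813, -0.1795], np.float64(0.385)), ([0.6573, -0.1876], np.float64(0.115)), ([0.6579, -0.1876], np.float64(0.528))]
slim_jacket [([0.5072, -0.3023], np.float64(0.476)), ([0.4842, -0.3179], np.float64(0.069)), ([0.4846, -0.3177], np.float64(0.566))]
[[-0.965  0.263 -0.   ]
 [ 0.263  0.965 -0.   ]
 [ 0.    -0.    -1.   ]] 15.227871549784707
```

View pics/fit_top.png

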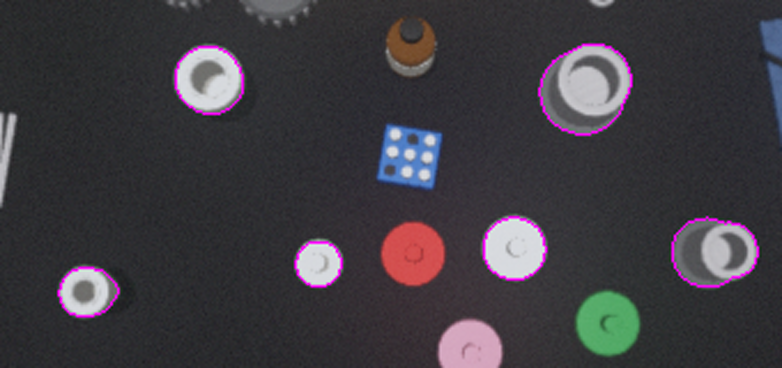

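View pics/fit_scene.png

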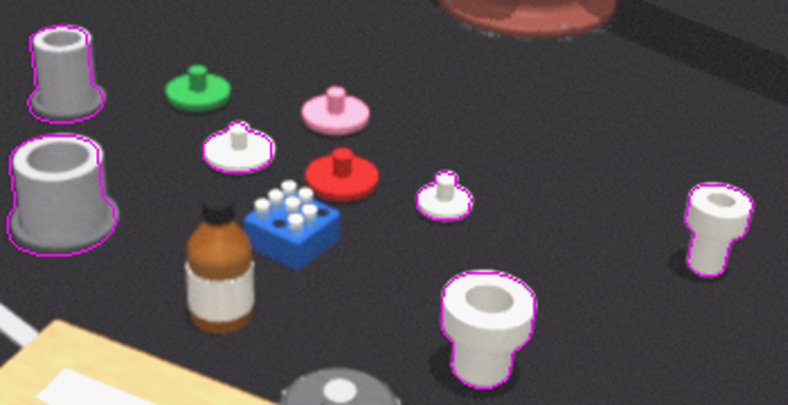

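The fitted outlines sit on the parts. In the enlarged crops the only white wide lid is the one at top (323,238), and red, pink and green are clearly different. The jacket fits in the scene view are bad because the feet are dark, so I'll refit those on the jacket bodies only.

```bash
python3 - <<'E'
import h
from h import *
SH["wide_jacket"]=[(8,37),(70,37)];SH["slim_jacket"]=[(8,28),(75,28)]
F={n:optics.grab_frame(n) for n in("scene","top")}
f=F["scene"]
for th,g in {"wide_jacket":(.657,-.186),"slim_jacket":(.483,-.316)}.items():
  for thr in (85,100,115):
    v=cv2.GaussianBlur(f["frame"],(3,3),0).astype(int).max(2)
    roi=cv2.dilate((render(f,th,*g)>.1).astype(np.uint8),np.ones((9,9)))
    m=((v>thr)&(roi>0)).astype(np.uint8); cs,_=cv2.findContours(m,0,1); o=np.zeros_like(m); cv2.drawContours(o,[cv2.convexHull(max(cs,key=cv2.contourArea))],-1,1,-1)
    r=minimize(lambda p:np.abs(render(f,th,*p)-o).sum()/o.sum(),g,method="Nelder-Mead",options=dict(initial_simplex=[g,(g[0]+.008,g[1]),(g[0],g[1]+.008)],xatol=2e-4,fatol=1e-4))
    print(th,thr,np.round(r.x,4),r.fun)
# top: rim circle (bright) fit
f=F["top"]
for th,z,R,g in (("wide",.070,.037,(.657,-.1876)),("slim",.075,.028,(.484,-.318))):
    c=proj(f,[[*g,z]])[0]; v=f["frame"].max(2).astype(float); 
    a=np.linspace(0,2*np.pi,60,endpoint=False); rr=np.linspace(-.006,.006,25); pts=[]
    for t in a:
        P=proj(f,np.c_[g[0]+(R+rr)*np.cos(t),g[1]+(R+rr)*np.sin(t),np.full(25,z)]).astype(np.float32)
        s=cv2.remap(v.astype(np.float32),P[:,0].reshape(1,-1),P[:,1].reshape(1,-1),cv2.INTER_LINEAR)[0]
        i=np.argmin(np.gradient(s)); pts.append((g[0]+(R+rr[i])*np.cos(t),g[1]+(R+rr[i])*np.sin(t)))
    pts=np.array(pts); r=minimize(lambda p:np.abs(np.hypot(*(pts-p[:2]).T)-R).sum(),g,method="Nelder-Mead"); print(th,"top rim",r.x.round(4),r.fun/60)
E
```

```text
wide_jacket 85 [ 0.6645 -0.1794] 0.1851491428364322
wide_jacket 100 [ 0.6632 -0.1797] 0.16346150258390704
wide_jacket 115 [ 0.6617 -0.1809] 0.1377737912676138
slim_jacket 85 [ 0.4939 -0.3075] 0.22465495710277494
slim_jacket 100 [ 0.4912 -0.309 ] 0.19555442866801895
slim_jacket 115 [ 0.4869 -0.3109] 0.16152891536361377
wide top rim [ 0.6568 -0.1866] 0.0006037682619861734
slim top rim [ 0.4836 -0.3164] 0.00040046269717475844
```

```bash
python3 - <<'E'
from h import *
for n in ("scene","top"):
  f=optics.grab_frame(n); v=cv2.GaussianBlur(f["frame"],(3,3),0).max(2).astype(np.float32)
  for th,z,R,g in (("wide",.070,.037,(.656,-.187)),("slim",.075,.028,(.483,-.316)),("wide bore",.070,.026,(.656,-.187)),("slim bore",.075,.0185,(.483,-.316))):
    sg=1 if "bore" in th else -1
    for it in range(3):
      pts=[]
      for t in np.linspace(0,2*np.pi,72,endpoint=False):
        rr=np.linspace(-.006,.006,25)
        P=proj(f,np.c_[g[0]+(R+rr)*np.cos(t),g[1]+(R+rr)*np.sin(t),np.full(25,z)]).astype(np.float32)
        s=cv2.remap(v,P[:,0].reshape(1,-1),P[:,1].reshape(1,-1),cv2.INTER_LINEAR)[0]; d=sg*np.gradient(s); i=np.argmax(d)
        if d[i]>3: pts.append((g[0]+(R+rr[i])*np.cos(t),g[1]+(R+rr[i])*np.sin(t)))
      pts=np.array(pts); r=minimize(lambda p:np.abs(np.hypot(*(pts-p[:2]).T)-R).sum(),g,method="Nelder-Mead"); g=tuple(r.x)
    print(n,th,r.x.round(4),r.fun/len(pts),len(pts))
E
```

```text
scene wide [ 0.6558 -0.1849] 0.0005972222222222292 72
scene slim [ 0.4837 -0.314 ] 0.0011111111111111111 72
scene wide bore [ 0.6562 -0.1845] 0.000913803214992254 72
scene slim bore [ 0.4834 -0.3147] 0.0014447685152119661 72
top wide [ 0.6569 -0.1867] 0.0005625000000000029 72
top slim [ 0.4839 -0.3164] 0.00045833333333334124 72
top wide bore [ 0.6566 -0.1862] 0.0005000000000000081 45
top slim bore [ 0.4838 -0.316 ] 0.0004361702127659648 47
```

Emit:
jog_arm(
  fingers=1.0,
  increments=[
    {"rotation": [0,0,-5.08]},
    {"rotation": [0,0,-5.08]},
    {"rotation": [0,0,-5.07]},
    {},
    {},
  ],
)

```text
invalid input
```

Emit:
jog_arm(
  fingers=1.0,
  increments=[
    {"slide": [0,0,0],"rotation": [0,0,-5.08]},
    {"slide": [0,0,0],"rotation": [0,0,-5.08]},
    {"slide": [0,0,0],"rotation": [0,0,-5.07]},
    {"slide": [0,0,0],"rotation": [0,0,0]},
    {"slide": [0,0,0],"rotation": [0,0,0]},
  ],
)

```text
time: 2.52
tool_pos: [0.1641, 0.603, 0.2313]
tool_rot: [-0.0, 0.001, 1.0, -0.0]
contact_force: [-0.2, -0.3, -0.4]
gripper_width: 1.001
```

Emit:
jog_arm(
  fingers=1.0,
  increments=[
    {"slide": [-26,-21,0],"rotation": [0,0,0]},
    {"slide": [-26,-21,0],"rotation": [0,0,0]},
    {"slide": [-26,-21,0],"rotation": [0,0,0]},
    {"slide": [-26,-21,0],"rotation": [0,0,0]},
    {"slide": [-26,-21,0],"rotation": [0,0,0]},
    {"slide": [-26,-21,0],"rotation": [0,0,0]},
    {"slide": [-26,-21,0],"rotation": [0,0,0]},
    {"slide": [-26,-21,0],"rotation": [0,0,0]},
    {"slide": [-26,-21,0],"rotation": [0,0,0]},
    {"slide": [-26,-21,0],"rotation": [0,0,0]},
    {"slide": [-26,-21,0],"rotation": [0,0,0]},
    {"slide": [-26,-21,0],"rotation": [0,0,0]},
    {"slide": [-26,-21,0],"rotation": [0,0,0]},
    {"slide": [-26,-21,0],"rotation": [0,0,0]},
    {"slide": [-26,-21,0],"rotation": [0,0,0]},
    {"slide": [-26,-21,0],"rotation": [0,0,0]},
    {"slide": [-26,-21,0],"rotation": [0,0,0]},
    {"slide": [-26,-21,0],"rotation": [0,0,0]},
    {"slide": [-26,-22,0],"rotation": [0,0,0]},
    {"slide": [0,0,0],"rotation": [0,0,0]},
  ],
)

```text
time: 4.18
tool_pos: [0.6618, 0.1986, 0.2308]
tool_rot: [0.001, 0.004, 1.0, -0.001]
contact_force: [-0.2, -0.8, -0.1]
gripper_width: 0.999
```

Emit:
jog_arm(
  increments=[
    {"slide": [0,0,0],"rotation": [0,0,0]},
    {"slide": [0,0,20],"rotation": [0,0,0]},
    {"slide": [0,0,30],"rotation": [0,0,0]},
    {"slide": [0,0,30],"rotation": [0,0,0]},
    {"slide": [0,0,30],"rotation": [0,0,0]},
    {"slide": [0,0,20],"rotation": [0,0,0]},
    {"slide": [0,0,0],"rotation": [0,0,0]},
    {"slide": [0,0,0],"rotation": [0,0,0]},
    {"slide": [0,0,0],"rotation": [0,0,0]},
    {"slide": [0,0,0],"rotation": [0,0,0]},
  ],
)

```text
time: 5.02
tool_pos: [0.6596, 0.2038, 0.1045]
tool_rot: [0.002, -0.0, 1.0, 0.0]
contact_force: [1.7, -0.5, 0.0]
gripper_width: 0.998
```

```bash
python3 - <<'E'
from h import *
s=state();print(s["tool_pos"],s["contact_force"])
f=optics.grab_frame("scene"); cv2.imwrite("pics/s1.png",cv2.resize(f["frame"][150:350,240:480],None,fx=2.5,fy=2.5))
E
```

```text
[0.65963893 0.20380057 0.10447631] [ 1.7122386  -0.50116114  0.0215975 ]
```

View pics/s1.png

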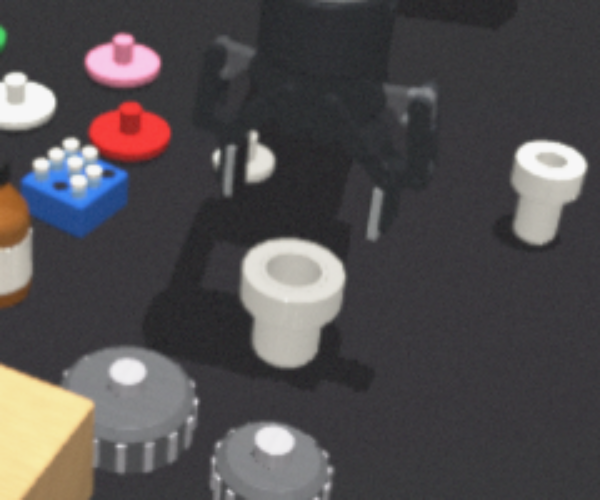

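The jaws straddle the wide liner: fingertips at crop (228,190) and (375,235), mouth at (293,268). I'll lower and close.

Emit:
jog_arm(
  increments=[
    {"slide": [0,0,10],"rotation": [0,0,0]},
    {"slide": [0,0,13],"rotation": [0,0,0]},
    {"slide": [0,0,12],"rotation": [0,0,0]},
    {"slide": [0,0,10],"rotation": [0,0,0]},
    {"slide": [0,0,8],"rotation": [0,0,0]},
    {"slide": [0,0,0],"rotation": [0,0,0]},
    {"slide": [0,0,0],"rotation": [0,0,0]},
    {"slide": [0,0,0],"rotation": [0,0,0]},
  ],
)

```text
time: 5.73
tool_pos: [0.6585, 0.2031, 0.0485]
tool_rot: [0.0, 0.0, 1.0, 0.0]
contact_force: [0.5, -0.1, 0.2]
gripper_width: 1.0
```

Emit:
jog_arm(
  fingers=0.6,
  increments=[
    {"slide": [0,0,0],"rotation": [0,0,0]},
    {"slide": [0,0,0],"rotation": [0,0,0]},
    {"slide": [0,0,0],"rotation": [0,0,0]},
    {"slide": [0,0,0],"rotation": [0,0,0]},
    {"slide": [0,0,0],"rotation": [0,0,0]},
    {"slide": [0,0,0],"rotation": [0,0,0]},
    {"slide": [0,0,0],"rotation": [0,0,0]},
    {"slide": [0,0,0],"rotation": [0,0,0]},
  ],
)

```text
time: 6.4
tool_pos: [0.6596, 0.2031, 0.0503]
tool_rot: [0.002, 0.0, 1.0, 0.0]
contact_force: [0.7, -0.8, 6.7]
gripper_width: 0.744
```

```bash
python3 - <<'E'
from h import *
s=state();print(s["tool_pos"],s["contact_force"],s["gripper_width"]*85)
f=optics.grab_frame("scene"); cv2.imwrite("pics/s2.png",cv2.resize(f["frame"][150:350,240:480],None,fx=2.5,fy=2.5))
E
```

```text
[0.65958154 0.20314963 0.05028629] [ 0.67326548 -0.77396103  6.6994087 ] 63.28197951841113
```

View pics/s2.png

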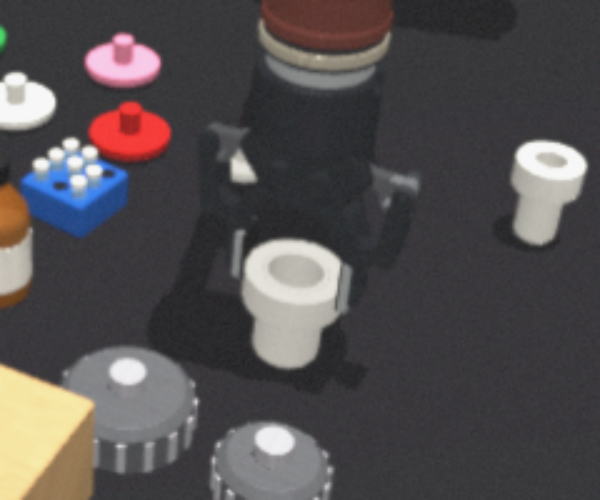

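```bash
python3 - <<'E'
from h import *
f=optics.grab_frame("scene")
for y in(.1695,.2355):
  for z in (.055,.075):
   for x in (.648,.67): print(x,y,z,((proj(f,[[x,y,z]])[0]-[240,150])*2.5).round())
t=optics.grab_frame("top"); cv2.imwrite("pics/t2.png",cv2.resize(t["frame"][100:260,100:300],None,fx=3.5,fy=3.5))
cv2.imwrite("pics/s2b.png",cv2.resize(f["frame"][220:310,310:400],None,fx=6,fy=6,interpolation=cv2.INTER_CUBIC))
E
```

```text
0.648 0.1695 0.055 [249. 262.]
0.67 0.1695 0.055 [236. 280.]
0.648 0.1695 0.075 [251. 238.]
0.67 0.1695 0.075 [238. 256.]
0.648 0.2355 0.055 [344. 293.]
0.67 0.2355 0.055 [332. 313.]
0.648 0.2355 0.075 [348. 269.]
0.67 0.2355 0.075 [336. 288.]
```

View pics/s2b.png

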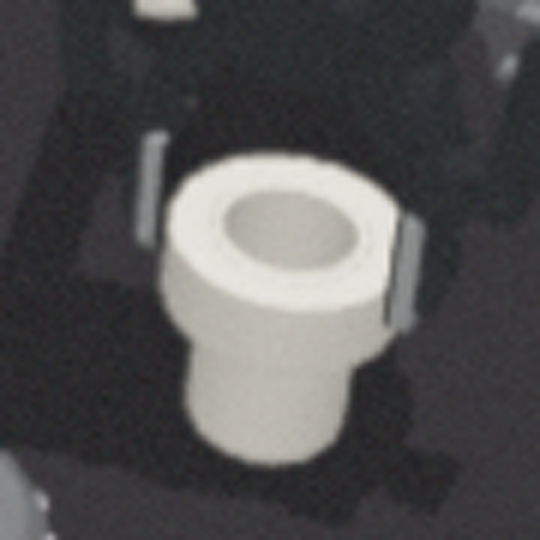

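View pics/t2.png

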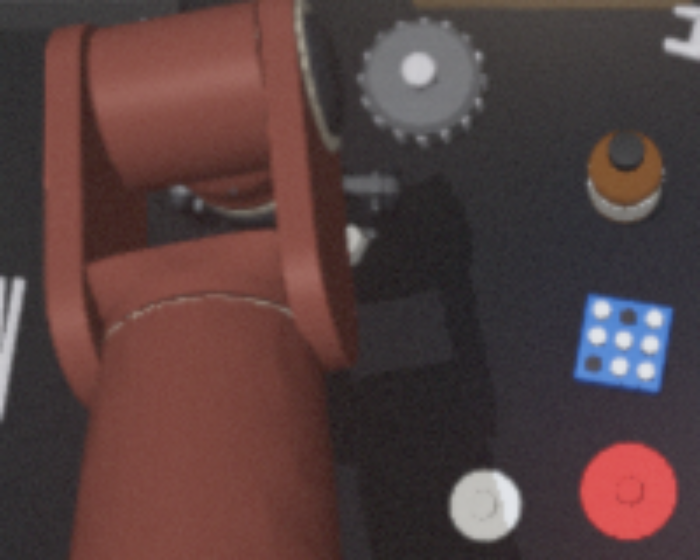

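Emit:
jog_arm(
  fingers=0.5,
  increments=[
    {"slide": [0,0,0],"rotation": [0,0,0]},
    {"slide": [0,0,0],"rotation": [0,0,0]},
    {"slide": [0,0,-5],"rotation": [0,0,0]},
    {"slide": [0,0,-10],"rotation": [0,0,0]},
    {"slide": [0,0,-20],"rotation": [0,0,0]},
    {"slide": [0,0,-20],"rotation": [0,0,0]},
    {"slide": [0,0,-20],"rotation": [0,0,0]},
    {"slide": [0,0,-20],"rotation": [0,0,0]},
    {"slide": [0,0,-20],"rotation": [0,0,0]},
    {"slide": [0,0,-15],"rotation": [0,0,0]},
    {"slide": [0,0,0],"rotation": [0,0,0]},
    {"slide": [0,0,0],"rotation": [0,0,0]},
    {"slide": [0,0,0],"rotation": [0,0,0]},
    {"slide": [0,0,0],"rotation": [0,0,0]},
  ],
)

```text
time: 7.72
tool_pos: [0.6569, 0.2028, 0.1758]
tool_rot: [-0.002, -0.0, 1.0, -0.0]
contact_force: [-0.3, -0.5, -2.1]
gripper_width: 0.747
```

```bash
python3 - <<'E'
from h import *
s=state();print(s["tool_pos"],s["contact_force"],s["gripper_width"]*85)
f=optics.grab_frame("scene"); cv2.imwrite("pics/s3.png",cv2.resize(f["frame"][120:320,260:460],None,fx=3,fy=3))
for z in (.125,.13,.135,.14): print(z,fit([f],"wide_liner",.66,.203,z))
E
```

```text
[0.65693231 0.20281414 0.17576072] [-0.3364691  -0.52632666 -2.12497332] 63.485629133489425
0.125 (array([0.65306605, 0.20242116]), np.float64(0.13349560513860714))
0.13 (array([0.66076226, 0.20481372]), np.float64(0.1319613294808192))
0.135 (array([0.6686288 , 0.20710131]), np.float64(0.1308816621998729))
0.14 (array([0.67731354, 0.2096615 ]), np.float64(0.13746266718607972))
```

View pics/s3.png

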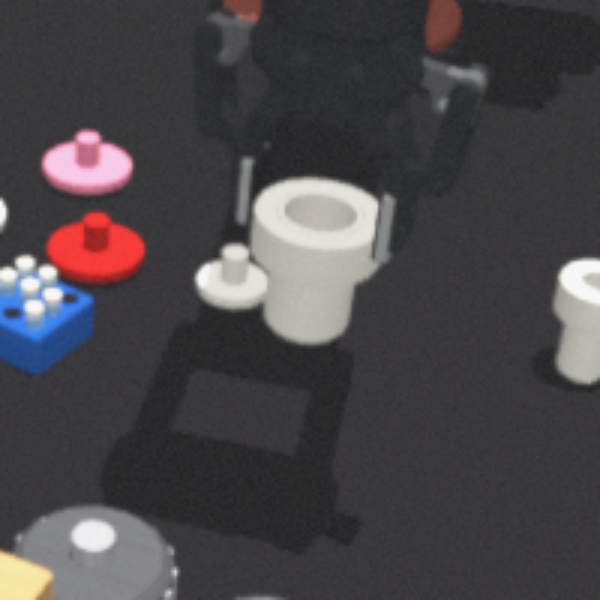

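Emit:
jog_arm(
  increments=[
    {"slide": [0,-10,-20],"rotation": [0,0,0]},
    {"slide": [0,-20,0],"rotation": [0,0,0]},
    {"slide": [0,-26,0],"rotation": [0,0,0]},
    {"slide": [0,-26,0],"rotation": [0,0,0]},
    {"slide": [0,-26,0],"rotation": [0,0,0]},
    {"slide": [0,-26,0],"rotation": [0,0,0]},
    {"slide": [0,-26,0],"rotation": [0,0,0]},
    {"slide": [0,-26,0],"rotation": [0,0,0]},
    {"slide": [0,-26,0],"rotation": [0,0,0]},
    {"slide": [0,-26,0],"rotation": [0,0,0]},
    {"slide": [0,-26,0],"rotation": [0,0,0]},
    {"slide": [0,-26,0],"rotation": [0,0,0]},
    {"slide": [0,-26,0],"rotation": [0,0,0]},
    {"slide": [0,-26,0],"rotation": [0,0,0]},
    {"slide": [0,-26,0],"rotation": [0,0,0]},
    {"slide": [1,-20,0],"rotation": [0,0,0]},
    {"slide": [0.5,-0.5,0],"rotation": [0,0,0]},
    {"slide": [0,0,0],"rotation": [0,0,0]},
    {"slide": [0,0,0],"rotation": [0,0,0]},
    {"slide": [0,0,0],"rotation": [0,0,0]},
  ],
)

```text
time: 9.43
tool_pos: [0.6565, -0.1844, 0.1977]
tool_rot: [-0.0, -0.001, 1.0, 0.0]
contact_force: [-0.5, 0.5, -1.7]
gripper_width: 0.748
```

Emit:
jog_arm(
  increments=[
    {"slide": [0,0,10],"rotation": [0,0,0]},
    {"slide": [0,0,20],"rotation": [0,0,0]},
    {"slide": [0,0,20],"rotation": [0,0,0]},
    {"slide": [0,0,10],"rotation": [0,0,0]},
    {"slide": [0,0,4],"rotation": [0,0,0]},
    {"slide": [0,0,0],"rotation": [0,0,0]},
    {"slide": [0,0,0],"rotation": [0,0,0]},
    {"slide": [0,0,0],"rotation": [0,0,0]},
  ],
)

```text
time: 10.1
tool_pos: [0.6576, -0.1857, 0.136]
tool_rot: [0.001, -0.0, 1.0, -0.0]
contact_force: [0.4, -0.1, -1.8]
gripper_width: 0.746
```

```bash
python3 - <<'E'
from h import *
s=state();print(s["tool_pos"],s["contact_force"],s["gripper_width"]*85)
f=optics.grab_frame("scene"); cv2.imwrite("pics/s4.png",cv2.resize(f["frame"][100:260,90:250],None,fx=3.5,fy=3.5))
E
```

```text
[ 0.65761907 -0.18568972  0.13600201] [ 0.42103494 -0.0866937  -1.80478496] 63.40893666178309
```

View pics/s4.png

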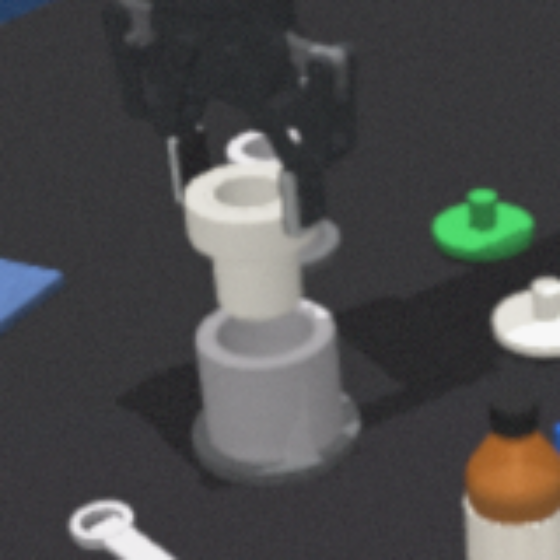

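The liner hangs over the bore: foot at crop (258,312), bore centre around (268,330). Lowering.

Emit:
jog_arm(
  increments=[
    {"slide": [0,0,6],"rotation": [0,0,0]},
    {"slide": [0,0,6],"rotation": [0,0,0]},
    {"slide": [0,0,6],"rotation": [0,0,0]},
    {"slide": [0,0,6],"rotation": [0,0,0]},
    {"slide": [0,0,0],"rotation": [0,0,0]},
    {"slide": [0,0,0],"rotation": [0,0,0]},
  ],
)

```text
time: 10.65
tool_pos: [0.656, -0.1852, 0.1091]
tool_rot: [-0.001, 0.0, 1.0, 0.0]
contact_force: [0.6, 0.1, -0.6]
gripper_width: 0.744
```

```bash
python3 - <<'E'
from h import *
s=state();print(s["tool_pos"],s["contact_force"],s["ft_torque"])
f=optics.grab_frame("scene"); cv2.imwrite("pics/s5.png",cv2.resize(f["frame"][120:250,110:230],None,fx=4.5,fy=4.5))
E
```

```text
[ 0.65604364 -0.18523411  0.10907166] [ 0.56750403  0.12888425 -0.64433661] [-0.01695798 -0.00413165  0.02020028]
```

View pics/s5.png

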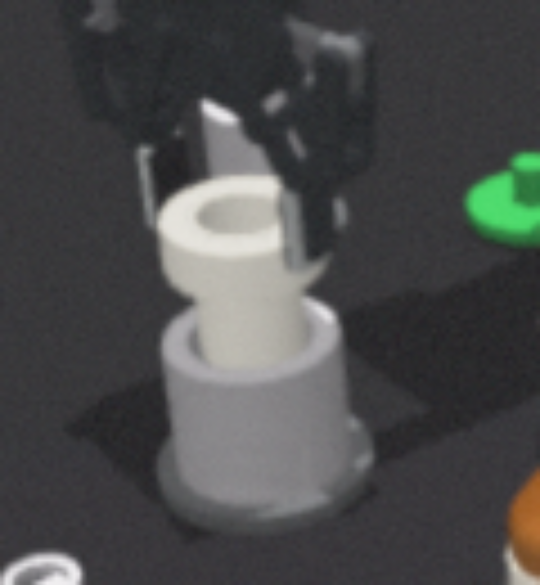

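The foot is in the bore without contact force, so I'll continue down.

Emit:
jog_arm(
  increments=[
    {"slide": [0,0,6],"rotation": [0,0,0]},
    {"slide": [0,0,6],"rotation": [0,0,0]},
    {"slide": [0,0,6],"rotation": [0,0,0]},
    {"slide": [0,0,6],"rotation": [0,0,0]},
    {"slide": [0,0,5],"rotation": [0,0,0]},
    {"slide": [0,0,3],"rotation": [0,0,0]},
    {"slide": [0,0,2],"rotation": [0,0,0]},
    {"slide": [0,0,2],"rotation": [0,0,0]},
    {"slide": [0,0,0],"rotation": [0,0,0]},
    {"slide": [0,0,0],"rotation": [0,0,0]},
  ],
)

```text
time: 11.53
tool_pos: [0.6572, -0.1856, 0.0756]
tool_rot: [0.001, -0.0, 1.0, -0.0]
contact_force: [-2.8, 1.1, 3.9]
gripper_width: 0.742
```

Emit:
jog_arm(
  increments=[
    {"slide": [0,0,1],"rotation": [0,0,0]},
    {"slide": [0,0,0],"rotation": [0,0,0]},
    {"slide": [0,0,0],"rotation": [0,0,0]},
  ],
)

```text
time: 11.78
tool_pos: [0.6574, -0.1856, 0.0755]
tool_rot: [0.001, -0.0, 1.0, -0.0]
contact_force: [-5.2, 1.1, 8.3]
gripper_width: 0.744
```

```bash
python3 - <<'E'
from h import *
s=state();print(s["tool_pos"],s["contact_force"],s["ft_torque"])
f=optics.grab_frame("scene"); cv2.imwrite("pics/s6.png",cv2.resize(f["frame"][120:250,110:230],None,fx=4.5,fy=4.5))
E
```

```text
[ 0.6573529  -0.18564094  0.0755212 ] [-5.21038659  1.14520228  8.34330107] [0.48135145 0.67221049 0.16087162]
```

View pics/s6.png

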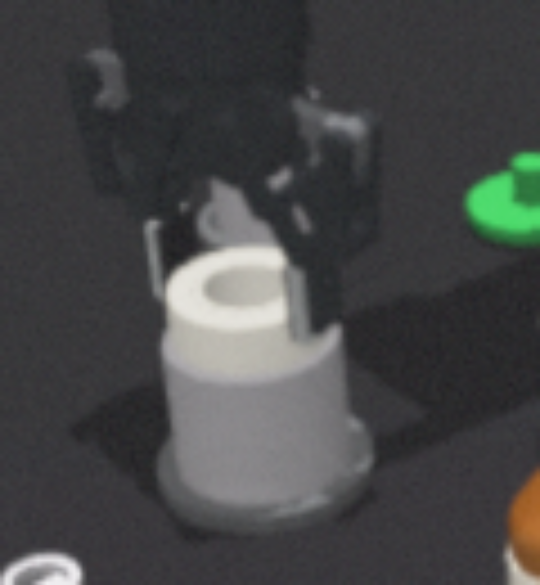

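Flange on the rim with an 8 N push. Now I'll release, settle and rise.

Emit:
jog_arm(
  fingers=1.0,
  increments=[
    {"slide": [0,0,0],"rotation": [0,0,0]},
    {"slide": [0,0,0],"rotation": [0,0,0]},
    {"slide": [0,0,0],"rotation": [0,0,0]},
    {"slide": [0,0,0],"rotation": [0,0,0]},
    {"slide": [0,0,0],"rotation": [0,0,0]},
    {"slide": [0,0,0],"rotation": [0,0,0]},
    {"slide": [0,0,-10],"rotation": [0,0,0]},
    {"slide": [0,0,-20],"rotation": [0,0,0]},
    {"slide": [0,0,-20],"rotation": [0,0,0]},
    {"slide": [0,0,-25],"rotation": [0,0,0]},
    {"slide": [0,0,-25],"rotation": [0,0,0]},
    {"slide": [0,0,-25],"rotation": [0,0,0]},
    {"slide": [0,0,0],"rotation": [0,0,0]},
    {"slide": [0,0,0],"rotation": [0,0,0]},
  ],
)

```text
time: 13.0
tool_pos: [0.6581, -0.186, 0.2018]
tool_rot: [0.003, -0.0, 1.0, -0.001]
contact_force: [0.6, -0.4, 0.2]
gripper_width: 1.004
```

```bash
python3 - <<'E'
from h import *
s=state();print(s["tool_pos"],s["contact_force"],s["gripper_width"])
f=optics.grab_frame("scene"); cv2.imwrite("pics/s7.png",cv2.resize(f["frame"][90:250,110:300],None,fx=4,fy=4))
E
```

```text
[ 0.65805587 -0.18596255  0.20183492] [ 0.57433321 -0.39439991  0.19584121] 1.0039173174833977
```

View pics/s7.png

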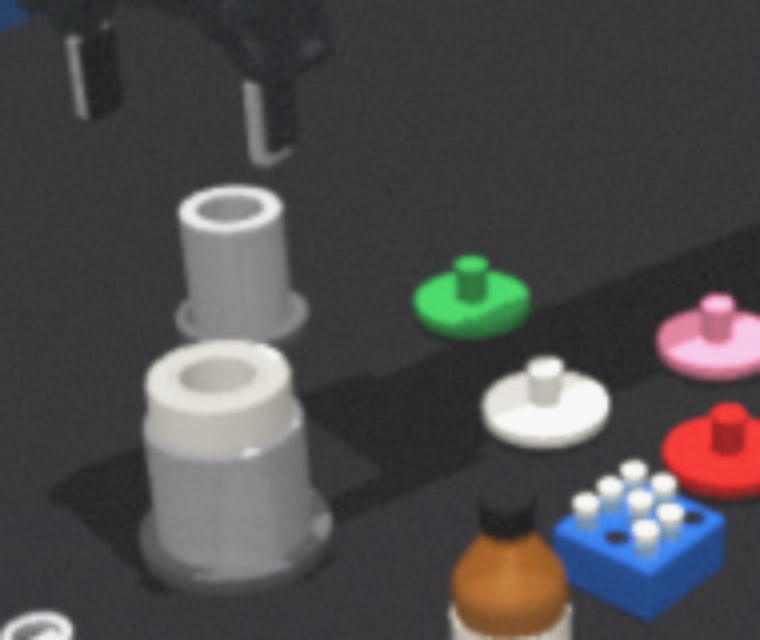

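```bash
cat >> h.py <<'E'
def ring(n,g,z,R,sg,w=.005,thr=3):
  f=optics.grab_frame(n) if isinstance(n,str) else n; v=cv2.GaussianBlur(f["frame"],(3,3),0).max(2).astype(np.float32); g=tuple(g)
  for it in range(3):
    pts=[]; rr=np.linspace(-w,w,25)
    for t in np.linspace(0,2*np.pi,72,endpoint=False):
      P=proj(f,np.c_[g[0]+(R+rr)*np.cos(t),g[1]+(R+rr)*np.sin(t),np.full(25,z)]).astype(np.float32)
      s=cv2.remap(v,P[:,0].reshape(1,-1),P[:,1].reshape(1,-1),cv2.INTER_LINEAR)[0]; d=sg*np.gradient(s); i=np.argmax(d)
      if d[i]>thr: pts.append((g[0]+(R+rr[i])*np.cos(t),g[1]+(R+rr[i])*np.sin(t)))
    pts=np.array(pts); r=minimize(lambda p:np.abs(np.hypot(*(pts-p[:2]).T)-R).sum(),g,method="Nelder-Mead"); g=tuple(r.x)
  return r.x.round(4),round(r.fun/len(pts),5),len(pts)
E
python3 - <<'E'
from h import *
print(ring("scene",(.656,-.186),.094,.033,-1),ring("scene",(.656,-.186),.094,.018,1))
E
```

```text
(array([ 0.6557, -0.1847]), np.float64(0.00094), 56) (array([ 0.6557, -0.1848]), np.float64(0.00048), 21)
```

Emit:
jog_arm(
  fingers=0.5,
  increments=[
    {"slide": [15,7,0],"rotation": [0,0,0]},
    {"slide": [22,10,0],"rotation": [0,0,0]},
    {"slide": [22,10,0],"rotation": [0,0,0]},
    {"slide": [22,10,0],"rotation": [0,0,0]},
    {"slide": [22,10,0],"rotation": [0,0,0]},
    {"slide": [22,10,0],"rotation": [0,0,0]},
    {"slide": [22,10,0],"rotation": [0,0,0]},
    {"slide": [20.5,8,0],"rotation": [0,0,0]},
    {"slide": [0,0,20],"rotation": [0,0,0]},
    {"slide": [0,0,30],"rotation": [0,0,0]},
    {"slide": [0,0,30],"rotation": [0,0,0]},
    {"slide": [0,0,25],"rotation": [0,0,0]},
    {"slide": [0,0,13],"rotation": [0,0,0]},
    {"slide": [0,0,0],"rotation": [0,0,0]},
    {"slide": [0,0,0],"rotation": [0,0,0]},
    {"slide": [0,0,0],"rotation": [0,0,0]},
  ],
)

```text
time: 14.48
tool_pos: [0.4895, -0.1106, 0.0808]
tool_rot: [0.0, -0.0, 1.0, -0.0]
contact_force: [-0.1, 0.1, -0.3]
gripper_width: 0.497
```

```bash
python3 - <<'E'
from h import *
s=state();print(s["tool_pos"],s["contact_force"],s["gripper_width"])
f=optics.grab_frame("scene"); cv2.imwrite("pics/s8.png",cv2.resize(f["frame"][100:260,130:330],None,fx=3.5,fy=3.5))
t=optics.grab_frame("top"); cv2.imwrite("pics/t8.png",cv2.resize(t["frame"][130:300,250:430],None,fx=3,fy=3))
E
```

```text
[ 0.4895088  -0.1105984   0.08079711] [-0.11318276  0.1156661  -0.31164649] 0.4967600980495326
```

View pics/s8.png

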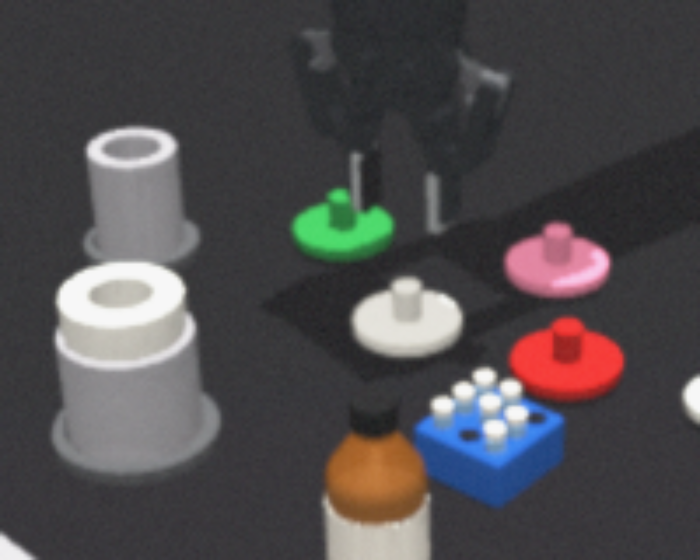

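View pics/t8.png

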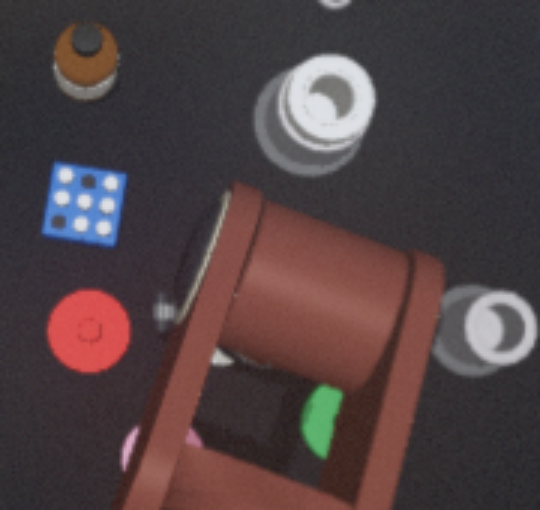

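The wide liner sits centred on its jacket, with the scene ring fit within 1 mm of the jacket's. The gripper is above the white wide lid, whose knob is at crop (405,295). I'll lower and pinch.

Emit:
jog_arm(
  increments=[
    {"slide": [0,0,15],"rotation": [0,0,0]},
    {"slide": [0,0,20],"rotation": [0,0,0]},
    {"slide": [0,0,15],"rotation": [0,0,0]},
    {"slide": [0,0,10],"rotation": [0,0,0]},
    {"slide": [0,0,0],"rotation": [0,0,0]},
    {"slide": [0,0,0],"rotation": [0,0,0]},
    {"slide": [0,0,0],"rotation": [0,0,0]},
  ],
)

```text
time: 15.17
tool_pos: [0.4902, -0.1108, 0.0217]
tool_rot: [0.001, 0.0, 1.0, -0.0]
contact_force: [0.4, -0.4, -0.7]
gripper_width: 0.499
```

Emit:
jog_arm(
  fingers=0.1,
  increments=[
    {"slide": [0,0,0],"rotation": [0,0,0]},
    {"slide": [0,0,0],"rotation": [0,0,0]},
    {"slide": [0,0,0],"rotation": [0,0,0]},
    {"slide": [0,0,0],"rotation": [0,0,0]},
    {"slide": [0,0,0],"rotation": [0,0,0]},
    {"slide": [0,0,0],"rotation": [0,0,0]},
    {"slide": [0,0,0],"rotation": [0,0,0]},
    {"slide": [0,0,0],"rotation": [0,0,0]},
  ],
)

```text
time: 15.83
tool_pos: [0.4902, -0.1108, 0.0217]
tool_rot: [0.001, -0.0, 1.0, -0.0]
contact_force: [-0.2, 1.9, 6.2]
gripper_width: 0.178
```

```bash
python3 - <<'E'
from h import *
s=state();print(s["tool_pos"],s["contact_force"],s["gripper_width"]*85)
f=optics.grab_frame("scene"); cv2.imwrite("pics/s9.png",cv2.resize(f["frame"][130:230,200:320],None,fx=5,fy=5))
E
```

```text
[ 0.49017812 -0.11075821  0.02165211] [-0.17180335  1.92800928  6.17412479] 15.150303801236058
```

View pics/s9.png

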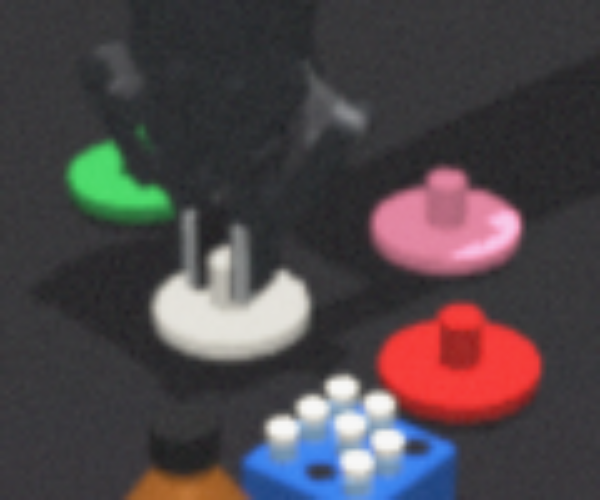

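Emit:
jog_arm(
  fingers=0.0,
  increments=[
    {"slide": [0,0,0],"rotation": [0,0,0]},
    {"slide": [0,0,0],"rotation": [0,0,0]},
    {"slide": [0,0,-8],"rotation": [0,0,0]},
    {"slide": [0,0,-16],"rotation": [0,0,0]},
    {"slide": [0,0,-22],"rotation": [0,0,0]},
    {"slide": [0,0,-22],"rotation": [0,0,0]},
    {"slide": [0,0,-22],"rotation": [0,0,0]},
    {"slide": [0,0,-20],"rotation": [0,0,0]},
    {"slide": [0,0,-20],"rotation": [0,0,0]},
    {"slide": [0,0,0],"rotation": [0,0,0]},
    {"slide": [0,0,0],"rotation": [0,0,0]},
    {"slide": [0,0,0],"rotation": [0,0,0]},
  ],
)

```text
time: 16.88
tool_pos: [0.4884, -0.1102, 0.1491]
tool_rot: [-0.001, 0.0, 1.0, 0.0]
contact_force: [-0.2, -0.4, -0.6]
gripper_width: 0.175
```

Emit:
jog_arm(
  increments=[
    {"slide": [-10,-5,0],"rotation": [0,0,0]},
    {"slide": [-22,-10,0],"rotation": [0,0,0]},
    {"slide": [-22,-10,0],"rotation": [0,0,0]},
    {"slide": [-22,-10,0],"rotation": [0,0,0]},
    {"slide": [-22,-10,0],"rotation": [0,0,0]},
    {"slide": [-22,-10,0],"rotation": [0,0,0]},
    {"slide": [-22,-10,0],"rotation": [0,0,0]},
    {"slide": [-20,-8,0],"rotation": [0,0,0]},
    {"slide": [-5.5,-2,0],"rotation": [0,0,0]},
    {"slide": [0,0,0],"rotation": [0,0,0]},
    {"slide": [0,0,0],"rotation": [0,0,0]},
    {"slide": [0,0,10],"rotation": [0,0,0]},
    {"slide": [0,0,10],"rotation": [0,0,0]},
    {"slide": [0,0,0],"rotation": [0,0,0]},
    {"slide": [0,0,0],"rotation": [0,0,0]},
    {"slide": [0,0,0],"rotation": [0,0,0]},
  ],
)

```text
time: 18.22
tool_pos: [0.6562, -0.1852, 0.13]
tool_rot: [-0.0, -0.0, 1.0, 0.0]
contact_force: [-0.1, 0.1, -1.1]
gripper_width: 0.183
```

```bash
python3 - <<'E'
from h import *
s=state();print(s["tool_pos"],s["contact_force"],s["gripper_width"]*85)
f=optics.grab_frame("scene"); cv2.imwrite("pics/s10.png",cv2.resize(f["frame"][110:250,100:240],None,fx=4,fy=4))
for z in (.105,.11,.115): print(z,fit([f],"wide_lid",.6565,-.1855,z), proj(f,[[.6565,-.1855,z]])[0])
E
```

```text
[ 0.65616306 -0.18519128  0.12995672] [-0.11783282  0.0986696  -1.13994844] 15.569732420361193
0.105 (array([ 0.67413819, -0.16882561]), np.float64(0.38184966718978297)) [162.9249221  178.24604151]
0.11 (array([ 0.67308156, -0.16964458]), np.float64(0.36599769319492503)) [162.64281206 175.89927475]
0.115 (array([ 0.67374653, -0.16766576]), np.float64(0.3482738131825353)) [162.35885256 173.53924869]
```

View pics/s10.png

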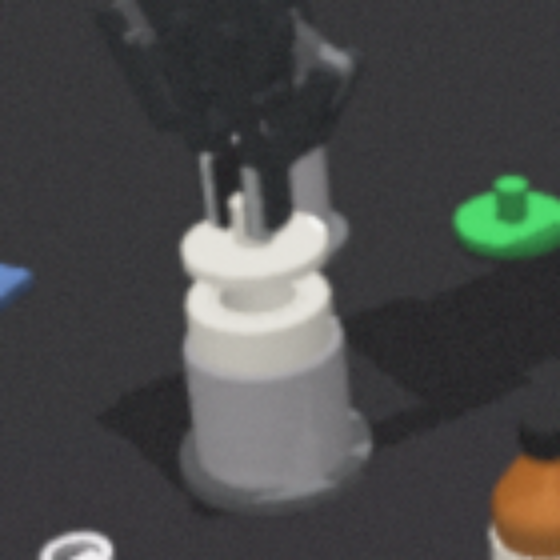

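The lid hovers level and centred above the liner: disc centre at crop (255,248), liner top at (258,298). Lowering.

Emit:
jog_arm(
  increments=[
    {"slide": [0,0,5],"rotation": [0,0,0]},
    {"slide": [0,0,5],"rotation": [0,0,0]},
    {"slide": [0,0,4],"rotation": [0,0,0]},
    {"slide": [0,0,3],"rotation": [0,0,0]},
    {"slide": [0,0,2],"rotation": [0,0,0]},
    {"slide": [0,0,2],"rotation": [0,0,0]},
    {"slide": [0,0,0],"rotation": [0,0,0]},
    {"slide": [0,0,0],"rotation": [0,0,0]},
    {"slide": [0,0,0],"rotation": [0,0,0]},
  ],
)

```text
time: 19.02
tool_pos: [0.6569, -0.1855, 0.1098]
tool_rot: [0.0, -0.0, 1.0, -0.0]
contact_force: [-1.0, 1.0, 2.1]
gripper_width: 0.177
```

```bash
python3 - <<'E'
from h import *
s=state();print(s["tool_pos"],s["contact_force"],s["gripper_width"]*85)
f=optics.grab_frame("scene"); cv2.imwrite("pics/s11.png",cv2.resize(f["frame"][130:250,110:220],None,fx=5,fy=5))
E
```

```text
[ 0.65693725 -0.18550186  0.10979451] [-0.95959809  0.95151688  2.12034692] 15.079836013844258
```

View pics/s11.png

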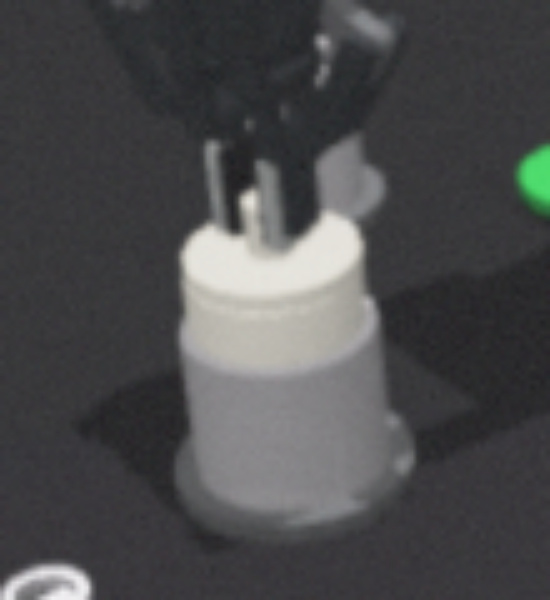

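The disc is flush on the flange with 2 N contact. I'll release and rise.

Emit:
jog_arm(
  fingers=0.5,
  increments=[
    {"slide": [0,0,0],"rotation": [0,0,0]},
    {"slide": [0,0,0],"rotation": [0,0,0]},
    {"slide": [0,0,0],"rotation": [0,0,0]},
    {"slide": [0,0,0],"rotation": [0,0,0]},
    {"slide": [0,0,0],"rotation": [0,0,0]},
    {"slide": [0,0,0],"rotation": [0,0,0]},
    {"slide": [0,0,-10],"rotation": [0,0,0]},
    {"slide": [0,0,-25],"rotation": [0,0,0]},
    {"slide": [0,0,-25],"rotation": [0,0,0]},
    {"slide": [0,0,-25],"rotation": [0,0,0]},
    {"slide": [0,0,-25],"rotation": [0,0,0]},
    {"slide": [0,0,0],"rotation": [0,0,0]},
    {"slide": [0,0,0],"rotation": [0,0,0]},
  ],
)

```text
time: 20.15
tool_pos: [0.658, -0.186, 0.2229]
tool_rot: [0.003, -0.0, 1.0, -0.001]
contact_force: [-0.0, 0.4, -0.4]
gripper_width: 0.501
```

```bash
python3 - <<'E'
from h import *
s=state();print(s["tool_pos"],s["contact_force"],s["gripper_width"],s["joint_pos"])
f=optics.grab_frame("scene"); cv2.imwrite("pics/s12.png",cv2.resize(f["frame"][130:250,110:220],None,fx=5,fy=5))
print(ring(f,(.656,-.186),.102,.033,-1),proj(f,[[.6565,-.1855,.124]])[0])
E
```

```text
[ 0.6579812  -0.18595876  0.22287588] [-0.01650123  0.37283868 -0.43998716] 0.5011558366653882 [-3.84177193e-01  1.89694385e-01  1.47820567e+00  1.91087627e-05
  1.46809089e+00 -1.95498922e+00]
(array([ 0.6547, -0.185 ]), np.float64(0.00099), 48) [161.84300162 169.25737524]
```

View pics/s12.png

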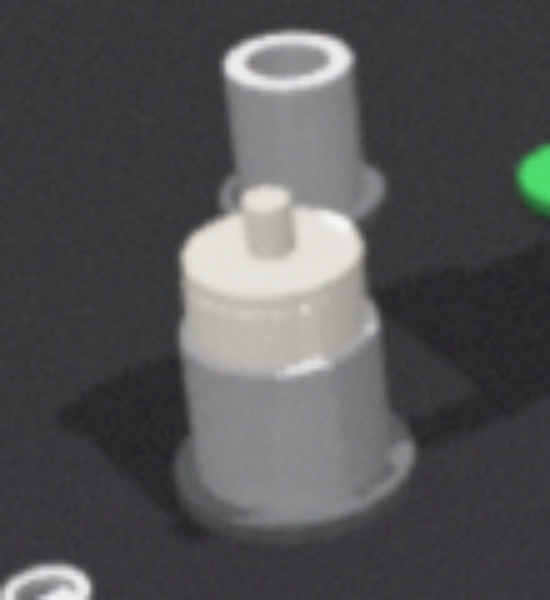

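The wide vessel is assembled, level, with the knob up. Next is the slim liner at (0.4445, 0.319).

Emit:
jog_arm(
  fingers=0.95,
  increments=[
    {"slide": [5,13,0],"rotation": [0,0,0]},
    {"slide": [11,26,0],"rotation": [0,0,0]},
    {"slide": [11,26,0],"rotation": [0,0,0]},
    {"slide": [11,26,0],"rotation": [0,0,0]},
    {"slide": [11,26,0],"rotation": [0,0,0]},
    {"slide": [11,26,0],"rotation": [0,0,0]},
    {"slide": [11,26,0],"rotation": [0,0,0]},
    {"slide": [11,26,0],"rotation": [0,0,0]},
    {"slide": [11,26,0],"rotation": [0,0,0]},
    {"slide": [11,26,0],"rotation": [0,0,0]},
    {"slide": [11,26,0],"rotation": [0,0,0]},
    {"slide": [11,26,0],"rotation": [0,0,0]},
    {"slide": [11,26,0],"rotation": [0,0,0]},
    {"slide": [11,26,0],"rotation": [0,0,0]},
    {"slide": [11,26,0],"rotation": [0,0,0]},
    {"slide": [11,26,0],"rotation": [0,0,0]},
    {"slide": [11,26,0],"rotation": [0,0,0]},
    {"slide": [11,26,0],"rotation": [0,0,0]},
    {"slide": [11,26,0],"rotation": [0,0,0]},
    {"slide": [9,23.5,0],"rotation": [0,0,0]},
  ],
)

```text
time: 21.87
tool_pos: [0.4419, 0.3203, 0.2171]
tool_rot: [-0.002, -0.0, 1.0, -0.001]
contact_force: [-1.5, -0.2, -0.3]
gripper_width: 0.949
```

Emit:
jog_arm(
  increments=[
    {"slide": [0,0,0],"rotation": [0,0,0]},
    {"slide": [0,0,0],"rotation": [0,0,0]},
    {"slide": [0,0,0],"rotation": [0,0,0]},
    {"slide": [0,0,15],"rotation": [0,0,0]},
    {"slide": [0,0,25],"rotation": [0,0,0]},
    {"slide": [0,0,25],"rotation": [0,0,0]},
    {"slide": [0,0,25],"rotation": [0,0,0]},
    {"slide": [0,0,20],"rotation": [0,0,0]},
    {"slide": [0,0,0],"rotation": [0,0,0]},
    {"slide": [0,0,0],"rotation": [0,0,0]},
    {"slide": [0,0,0],"rotation": [0,0,0]},
    {"slide": [0,0,0],"rotation": [0,0,0]},
  ],
)

```text
time: 22.87
tool_pos: [0.446, 0.3193, 0.1115]
tool_rot: [0.002, 0.0, 1.0, 0.001]
contact_force: [-0.2, -0.4, 0.4]
gripper_width: 0.949
```

```bash
python3 - <<'E'
from h import *
s=state();print(s["tool_pos"],s["tool_rot"],s["contact_force"],s["gripper_width"])
f=optics.grab_frame("scene"); cv2.imwrite("pics/s13.png",cv2.resize(f["frame"][120:270,380:530],None,fx=4,fy=4))
E
```

```text
[0.44604335 0.31931923 0.11145132] [1.52027879e-03 3.01373234e-04 9.99998503e-01 7.69997288e-04] [-0.20349961 -0.43406138  0.35581307] 0.9493064284290501
```

View pics/s13.png

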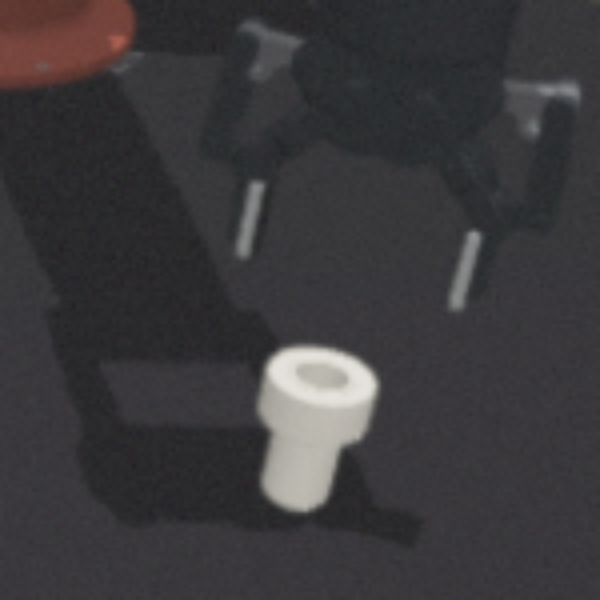

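Emit:
jog_arm(
  increments=[
    {"slide": [0,0,12],"rotation": [0,0,0]},
    {"slide": [0,0,15],"rotation": [0,0,0]},
    {"slide": [0,0,15],"rotation": [0,0,0]},
    {"slide": [0,0,10],"rotation": [0,0,0]},
    {"slide": [0,0,5],"rotation": [0,0,0]},
    {"slide": [0,0,0],"rotation": [0,0,0]},
    {"slide": [0,0,0],"rotation": [0,0,0]},
    {"slide": [0,0,0],"rotation": [0,0,0]},
  ],
)

```text
time: 23.58
tool_pos: [0.4454, 0.3194, 0.0532]
tool_rot: [0.001, -0.0, 1.0, 0.0]
contact_force: [0.1, 0.7, 0.5]
gripper_width: 0.95
```

Emit:
jog_arm(
  fingers=0.35,
  increments=[
    {"slide": [0,0,0],"rotation": [0,0,0]},
    {"slide": [0,0,0],"rotation": [0,0,0]},
    {"slide": [0,0,0],"rotation": [0,0,0]},
    {"slide": [0,0,0],"rotation": [0,0,0]},
    {"slide": [0,0,0],"rotation": [0,0,0]},
    {"slide": [0,0,0],"rotation": [0,0,0]},
    {"slide": [0,0,0],"rotation": [0,0,0]},
    {"slide": [0,0,0],"rotation": [0,0,0]},
    {"slide": [0,0,0],"rotation": [0,0,0]},
  ],
)

```text
time: 24.33
tool_pos: [0.4455, 0.3194, 0.0535]
tool_rot: [0.001, -0.0, 1.0, 0.0]
contact_force: [-0.9, -0.6, 6.2]
gripper_width: 0.533
```

Emit:
jog_arm(
  fingers=0.25,
  increments=[
    {"slide": [0,0,0],"rotation": [0,0,0]},
    {"slide": [0,0,0],"rotation": [0,0,0]},
    {"slide": [0,0,-5],"rotation": [0,0,0]},
    {"slide": [0,0,-10],"rotation": [0,0,0]},
    {"slide": [0,0,-20],"rotation": [0,0,0]},
    {"slide": [0,0,-20],"rotation": [0,0,0]},
    {"slide": [0,0,-20],"rotation": [0,0,0]},
    {"slide": [0,0,-20],"rotation": [0,0,0]},
    {"slide": [0,0,-20],"rotation": [0,0,0]},
    {"slide": [0,0,-15],"rotation": [0,0,0]},
    {"slide": [0,0,0],"rotation": [0,0,0]},
    {"slide": [0,0,0],"rotation": [0,0,0]},
    {"slide": [0,0,0],"rotation": [0,0,0]},
  ],
)

```text
time: 25.42
tool_pos: [0.444, 0.3187, 0.1811]
tool_rot: [-0.001, 0.0, 1.0, -0.0]
contact_force: [0.2, 0.5, -1.4]
gripper_width: 0.528
```

```bash
python3 - <<'E'
from h import *
s=state();print(s["tool_pos"],s["tool_rot"],s["contact_force"],s["gripper_width"]*85)
f=optics.grab_frame("scene"); cv2.imwrite("pics/s14.png",cv2.resize(f["frame"][90:270,380:530],None,fx=3.3,fy=3.3))
E
```

```text
[0.44396882 0.31868821 0.18108186] [-8.36547900e-04  9.02815604e-06  9.99999560e-01 -4.24764977e-04] [ 0.21639376  0.49912762 -1.3542251 ] 44.90397945512251
```

View pics/s14.png

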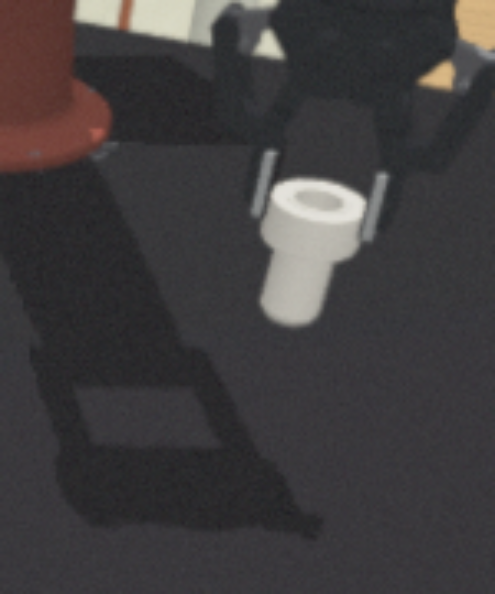

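Held and upright. Next I'll carry it to the slim jacket.

Emit:
jog_arm(
  increments=[
    {"slide": [0,-10,0],"rotation": [0,0,0]},
    {"slide": [-1,-20,0],"rotation": [0,0,0]},
    {"slide": [-2,-28,0],"rotation": [0,0,0]},
    {"slide": [-2,-28,0],"rotation": [0,0,0]},
    {"slide": [-2,-28,0],"rotation": [0,0,0]},
    {"slide": [-2,-28,0],"rotation": [0,0,0]},
    {"slide": [-2,-28,0],"rotation": [0,0,0]},
    {"slide": [-2,-28,0],"rotation": [0,0,0]},
    {"slide": [-2,-28,0],"rotation": [0,0,0]},
    {"slide": [-2,-28,0],"rotation": [0,0,0]},
    {"slide": [-2,-28,0],"rotation": [0,0,0]},
    {"slide": [-2,-28,0],"rotation": [0,0,0]},
    {"slide": [-2,-28,0],"rotation": [0,0,0]},
    {"slide": [-2,-28,0],"rotation": [0,0,0]},
    {"slide": [-2,-28,0],"rotation": [0,0,0]},
    {"slide": [-2,-28,0],"rotation": [0,0,0]},
    {"slide": [-2,-28,0],"rotation": [0,0,0]},
    {"slide": [-2,-28,0],"rotation": [0,0,0]},
    {"slide": [-2,-28,0],"rotation": [0,0,0]},
    {"slide": [-2,-28,0],"rotation": [0,0,0]},
  ],
)

```text
time: 27.13
tool_pos: [0.4804, -0.2164, 0.1809]
tool_rot: [-0.001, 0.0, 1.0, 0.001]
contact_force: [-0.7, -1.1, -0.7]
gripper_width: 0.532
```

Emit:
jog_arm(
  increments=[
    {"slide": [-2,-28,0],"rotation": [0,0,0]},
    {"slide": [0,-28,0],"rotation": [0,0,0]},
    {"slide": [0,-24,0],"rotation": [0,0,0]},
    {"slide": [0,-14,0],"rotation": [0,0,0]},
    {"slide": [0,-6.5,0],"rotation": [0,0,0]},
    {"slide": [0,0,0],"rotation": [0,0,0]},
    {"slide": [0,0,0],"rotation": [0,0,0]},
    {"slide": [0,0,10],"rotation": [0,0,0]},
    {"slide": [0,0,15],"rotation": [0,0,0]},
    {"slide": [0,0,10],"rotation": [0,0,0]},
    {"slide": [0,0,5],"rotation": [0,0,0]},
    {"slide": [0,0,0],"rotation": [0,0,0]},
    {"slide": [0,0,0],"rotation": [0,0,0]},
    {"slide": [0,0,0],"rotation": [0,0,0]},
  ],
)

```text
time: 28.3
tool_pos: [0.4841, -0.3155, 0.143]
tool_rot: [0.0, -0.0, 1.0, -0.0]
contact_force: [-0.3, -0.1, -0.5]
gripper_width: 0.532
```

```bash
python3 - <<'E'
from h import *
s=state();print(s["tool_pos"],s["tool_rot"],s["contact_force"],s["gripper_width"]*85)
f=optics.grab_frame("scene"); cv2.imwrite("pics/s15.png",cv2.resize(f["frame"][80:220,100:240],None,fx=4,fy=4))
E
```

```text
[ 0.48409128 -0.31549859  0.14297868] [ 4.20059229e-04 -2.19485120e-04  9.99999824e-01 -3.56594887e-04] [-0.33404924 -0.05204697 -0.49039704] 45.22537782277237
```

View pics/s15.png

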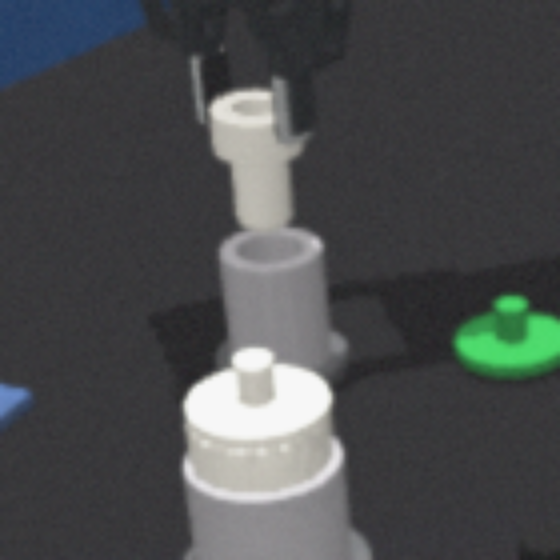

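```bash
python3 - <<'E'
from h import *
f=optics.grab_frame("scene"); c=f["frame"].copy()
for p in ((.4837,-.3155,.0901),(.4837,-.3125,.0901)):
    cs,_=cv2.findContours((render(f,"slim_liner",*p)>.5).astype(np.uint8),0,1); cv2.drawContours(c,cs,-1,(255,0,255) if p[1]<-.314 else (0,255,0),1)
a=np.linspace(0,6.283,40)
for q,col in zip(proj(f,np.c_[.4836+.0185*np.cos(a),-.3145+.0185*np.sin(a),0*a+.075]),[0]*40): cv2.circle(c,tuple(int(round(v)) for v in q),0,(0,0,255),-1)
cv2.imwrite("pics/s15b.png",cv2.resize(c[95:185,120:210],None,fx=6,fy=6,interpolation=cv2.INTER_NEAREST))
v=f["frame"].astype(int).max(2); 
# stem edges rows
for z in (.096,.105,.115):
    u,r=proj(f,[[.4837,-.3155,z]])[0]; row=v[int(round(r))]; x0=int(u); print(z,u.round(1),r.round(1),row[x0-14:x0+15])
E
```

```text
0.096 165.7 133.0 [ 57  57  53  60  59  59  60  79 156 183 188 188 187 188 187 182 179 178
 176 166 159 130  89  61  61  58  57  62  63]
0.105 165.2 129.2 [ 57  60  57  55  58  58  64 110 166 186 184 186 187 186 186 182 179 179
 171 165 154 116  72  61  63  64  60  55  59]
0.115 164.8 125.0 [ 61  60  63  61  57  56  61  80 156 181 186 188 189 189 186 185 183 182
 176 170 163 152 103  63  56  62  58  58  55]
```

View pics/s15b.png

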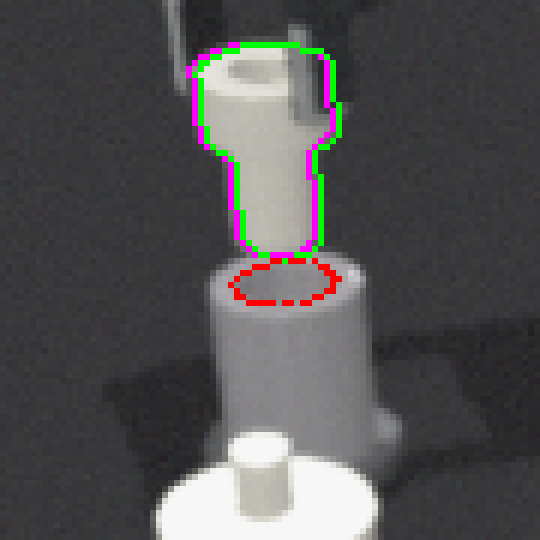

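The liner's outline matches the commanded pose, and it is within about 1 mm of the bore axis. Inserting.

Emit:
jog_arm(
  increments=[
    {"slide": [0,0.5,6],"rotation": [0,0,0]},
    {"slide": [0,0,6],"rotation": [0,0,0]},
    {"slide": [0,0,6],"rotation": [0,0,0]},
    {"slide": [0,0,6],"rotation": [0,0,0]},
    {"slide": [0,0,6],"rotation": [0,0,0]},
    {"slide": [0,0,0],"rotation": [0,0,0]},
    {"slide": [0,0,0],"rotation": [0,0,0]},
  ],
)

```text
time: 28.98
tool_pos: [0.4833, -0.3146, 0.1114]
tool_rot: [-0.001, -0.0, 1.0, 0.0]
contact_force: [-0.6, 0.8, -0.7]
gripper_width: 0.531
```

```bash
python3 - <<'E'
from h import *
s=state();print(s["tool_pos"],s["contact_force"],s["ft_torque"])
f=optics.grab_frame("scene"); cv2.imwrite("pics/s16.png",cv2.resize(f["frame"][95:185,120:210],None,fx=6,fy=6))
E
```

```text
[ 0.48328241 -0.31464748  0.11139261] [-0.56224499  0.80964788 -0.66530298] [ 0.00886082 -0.03446947  0.01265319]
```

View pics/s16.png

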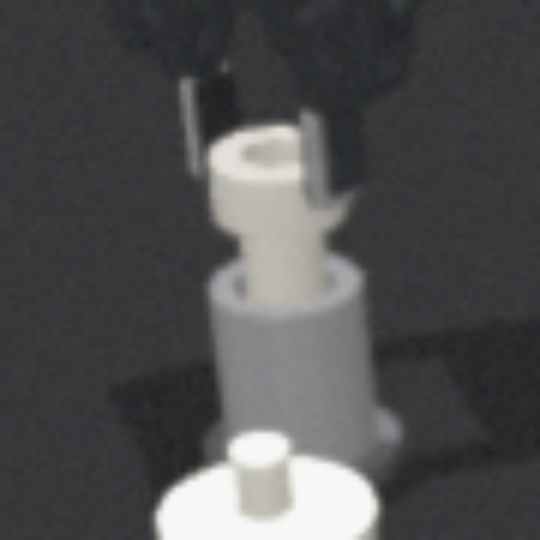

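Inside the bore and free. Continuing to the seat.

Emit:
jog_arm(
  increments=[
    {"slide": [0,0,6],"rotation": [0,0,0]},
    {"slide": [0,0,6],"rotation": [0,0,0]},
    {"slide": [0,0,6],"rotation": [0,0,0]},
    {"slide": [0,0,4],"rotation": [0,0,0]},
    {"slide": [0,0,3],"rotation": [0,0,0]},
    {"slide": [0,0,2],"rotation": [0,0,0]},
    {"slide": [0,0,1],"rotation": [0,0,0]},
    {"slide": [0,0,1],"rotation": [0,0,0]},
    {"slide": [0,0,0],"rotation": [0,0,0]},
    {"slide": [0,0,0],"rotation": [0,0,0]},
    {"slide": [0,0,0],"rotation": [0,0,0]},
  ],
)

```text
time: 29.95
tool_pos: [0.484, -0.3152, 0.0839]
tool_rot: [0.0, -0.0, 1.0, -0.0]
contact_force: [-0.7, 1.0, 2.2]
gripper_width: 0.529
```

Emit:
jog_arm(
  increments=[
    {"slide": [0,0,1],"rotation": [0,0,0]},
    {"slide": [0,0,0],"rotation": [0,0,0]},
    {"slide": [0,0,0],"rotation": [0,0,0]},
  ],
)

```text
time: 30.2
tool_pos: [0.4841, -0.3152, 0.0838]
tool_rot: [0.0, -0.0, 1.0, -0.0]
contact_force: [-3.0, 3.1, 7.8]
gripper_width: 0.532
```

```bash
python3 - <<'E'
from h import *
s=state();print(s["tool_pos"],s["contact_force"],s["ft_torque"])
f=optics.grab_frame("scene"); cv2.imwrite("pics/s17.png",cv2.resize(f["frame"][95:185,120:210],None,fx=6,fy=6))
E
```

```text
[ 0.48407964 -0.31519254  0.08384462] [-2.97865127  3.12189401  7.76692869] [0.60705234 0.51557782 0.04402334]
```

View pics/s17.png

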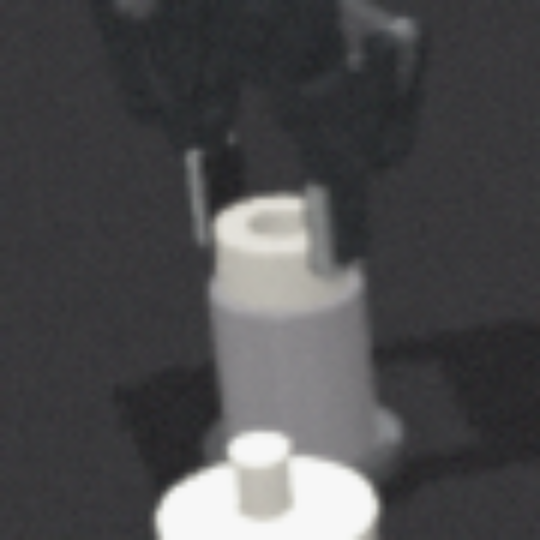

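Emit:
jog_arm(
  fingers=0.95,
  increments=[
    {"slide": [0,0,0],"rotation": [0,0,0]},
    {"slide": [0,0,0],"rotation": [0,0,0]},
    {"slide": [0,0,0],"rotation": [0,0,0]},
    {"slide": [0,0,0],"rotation": [0,0,0]},
    {"slide": [0,0,0],"rotation": [0,0,0]},
    {"slide": [0,0,0],"rotation": [0,0,0]},
    {"slide": [0,0,0],"rotation": [0,0,0]},
    {"slide": [0,0,-10],"rotation": [0,0,0]},
    {"slide": [0,0,-20],"rotation": [0,0,0]},
    {"slide": [0,0,-30],"rotation": [0,0,0]},
    {"slide": [0,0,-30],"rotation": [0,0,0]},
    {"slide": [0,0,-30],"rotation": [0,0,0]},
    {"slide": [0,0,0],"rotation": [0,0,0]},
    {"slide": [0,0,0],"rotation": [0,0,0]},
  ],
)

```text
time: 31.42
tool_pos: [0.485, -0.316, 0.2062]
tool_rot: [0.002, -0.0, 1.0, -0.002]
contact_force: [-0.8, -0.4, 0.0]
gripper_width: 0.951
```

```bash
python3 - <<'E'
from h import *
s=state();print(s["tool_pos"],s["contact_force"],s["gripper_width"])
f=optics.grab_frame("scene"); cv2.imwrite("pics/s18.png",cv2.resize(f["frame"][115:205,120:210],None,fx=6,fy=6))
print(ring(f,(.4837,-.3155),.099,.024,-1),ring(f,(.4837,-.3155),.099,.012,1))
E
```

```text
[ 0.48501522 -0.31603533  0.20617007] [-0.77485595 -0.40268848  0.02476431] 0.9505979020666274
(array([ 0.485 , -0.3133]), np.float64(0.0013), 55) (array([ 0.4849, -0.3127]), np.float64(0.00035), 9)
```

View pics/s18.png

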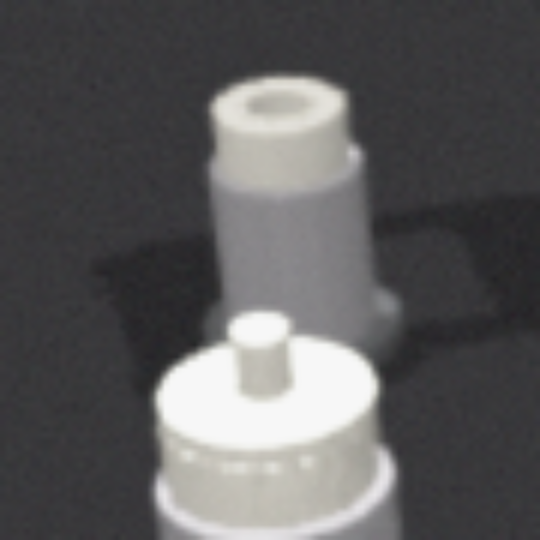

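The slim liner is seated with its flange on the rim, roughly 1–2 mm off-axis (tolerance 6 mm). Now the slim lid at (0.4735, 0.094): it's the only small white lid, at scene (338,212).

Emit:
jog_arm(
  fingers=0.5,
  increments=[
    {"slide": [0,10,0],"rotation": [0,0,0]},
    {"slide": [0,20,0],"rotation": [0,0,0]},
    {"slide": [1,26,0],"rotation": [0,0,0]},
    {"slide": [1,26,0],"rotation": [0,0,0]},
    {"slide": [1,26,0],"rotation": [0,0,0]},
    {"slide": [1,26,0],"rotation": [0,0,0]},
    {"slide": [1,26,0],"rotation": [0,0,0]},
    {"slide": [1,26,0],"rotation": [0,0,0]},
    {"slide": [1,26,0],"rotation": [0,0,0]},
    {"slide": [1,26,0],"rotation": [0,0,0]},
    {"slide": [1,26,0],"rotation": [0,0,0]},
    {"slide": [1,26,0],"rotation": [0,0,0]},
    {"slide": [0,26,0],"rotation": [0,0,0]},
    {"slide": [0,26,0],"rotation": [0,0,0]},
    {"slide": [0,26,0],"rotation": [0,0,0]},
    {"slide": [0,26,0],"rotation": [0,0,0]},
    {"slide": [0,15,0],"rotation": [0,0,0]},
    {"slide": [0,0,0],"rotation": [0,0,0]},
    {"slide": [0,0,0],"rotation": [0,0,0]},
  ],
)

```text
time: 33.05
tool_pos: [0.4724, 0.0947, 0.2005]
tool_rot: [-0.002, -0.001, 1.0, -0.0]
contact_force: [0.0, -0.1, -0.1]
gripper_width: 0.501
```

Emit:
jog_arm(
  increments=[
    {"slide": [0,0,15],"rotation": [0,0,0]},
    {"slide": [0,0,30],"rotation": [0,0,0]},
    {"slide": [0,0,30],"rotation": [0,0,0]},
    {"slide": [0,0,30],"rotation": [0,0,0]},
    {"slide": [0,0,16],"rotation": [0,0,0]},
    {"slide": [0,0,0],"rotation": [0,0,0]},
    {"slide": [0,0,0],"rotation": [0,0,0]},
    {"slide": [0,0,0],"rotation": [0,0,0]},
  ],
)

```text
time: 33.72
tool_pos: [0.4744, 0.0935, 0.0824]
tool_rot: [0.001, 0.0, 1.0, -0.0]
contact_force: [-0.1, 1.2, -1.4]
gripper_width: 0.498
```

```bash
python3 - <<'E'
from h import *
s=state();print(s["tool_pos"],s["contact_force"],s["gripper_width"])
f=optics.grab_frame("scene"); cv2.imwrite("pics/s19.png",cv2.resize(f["frame"][120:240,270:400],None,fx=4.5,fy=4.5))
E
```

```text
[0.47444445 0.09354502 0.08243328] [-0.13403672  1.1632631  -1.40751953] 0.4979441695274718
```

View pics/s19.png

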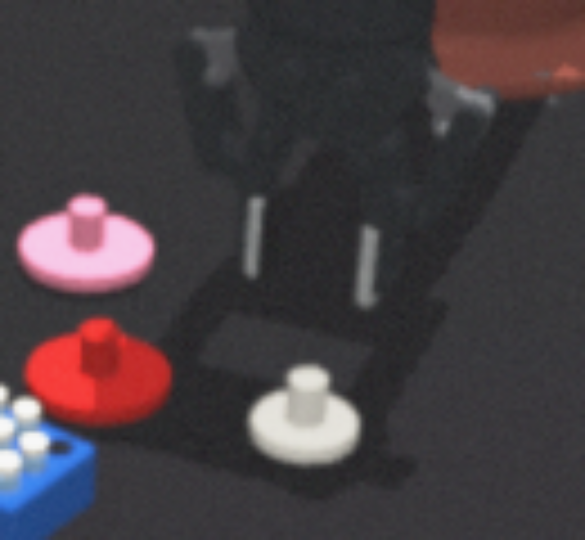

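The white slim lid's knob, at crop (307,390), lies below the centre between the fingers. I'll go down, pinch and lift.

Emit:
jog_arm(
  increments=[
    {"slide": [0,0,15],"rotation": [0,0,0]},
    {"slide": [0,0,20],"rotation": [0,0,0]},
    {"slide": [0,0,15],"rotation": [0,0,0]},
    {"slide": [0,0,10],"rotation": [0,0,0]},
    {"slide": [0,0,0],"rotation": [0,0,0]},
    {"slide": [0,0,0],"rotation": [0,0,0]},
    {"slide": [0,0,0],"rotation": [0,0,0]},
  ],
)

```text
time: 34.35
tool_pos: [0.475, 0.0941, 0.0228]
tool_rot: [0.001, -0.0, 1.0, 0.0]
contact_force: [0.4, -0.8, -0.1]
gripper_width: 0.5
```

Emit:
jog_arm(
  fingers=0.0,
  increments=[
    {"slide": [0,0,0],"rotation": [0,0,0]},
    {"slide": [0,0,0],"rotation": [0,0,0]},
    {"slide": [0,0,0],"rotation": [0,0,0]},
    {"slide": [0,0,0],"rotation": [0,0,0]},
    {"slide": [0,0,0],"rotation": [0,0,0]},
    {"slide": [0,0,0],"rotation": [0,0,0]},
    {"slide": [0,0,0],"rotation": [0,0,0]},
    {"slide": [0,0,0],"rotation": [0,0,0]},
    {"slide": [0,0,0],"rotation": [0,0,0]},
  ],
)

```text
time: 35.1
tool_pos: [0.4748, 0.0941, 0.0227]
tool_rot: [0.001, -0.0, 1.0, 0.0]
contact_force: [-1.5, -0.2, 6.5]
gripper_width: 0.184
```

Emit:
jog_arm(
  increments=[
    {"slide": [0,0,-5],"rotation": [0,0,0]},
    {"slide": [0,0,-10],"rotation": [0,0,0]},
    {"slide": [0,0,-20],"rotation": [0,0,0]},
    {"slide": [0,0,-25],"rotation": [0,0,0]},
    {"slide": [0,0,-25],"rotation": [0,0,0]},
    {"slide": [0,0,-25],"rotation": [0,0,0]},
    {"slide": [0,0,-20],"rotation": [0,0,0]},
    {"slide": [0,0,0],"rotation": [0,0,0]},
    {"slide": [0,0,0],"rotation": [0,0,0]},
    {"slide": [0,0,0],"rotation": [0,0,0]},
  ],
)

```text
time: 35.93
tool_pos: [0.4728, 0.094, 0.1503]
tool_rot: [-0.001, -0.0, 1.0, -0.0]
contact_force: [0.1, 0.3, -0.5]
gripper_width: 0.178
```

```bash
python3 - <<'E'
from h import *
s=state();print(s["tool_pos"],s["contact_force"],s["gripper_width"]*85)
f=optics.grab_frame("scene"); cv2.imwrite("pics/s20.png",cv2.resize(f["frame"][90:230,270:400],None,fx=4,fy=4))
E
```

```text
[0.47284961 0.0940147  0.15025383] [ 0.12018176  0.33945911 -0.46199109] 15.16036499531454
```

View pics/s20.png

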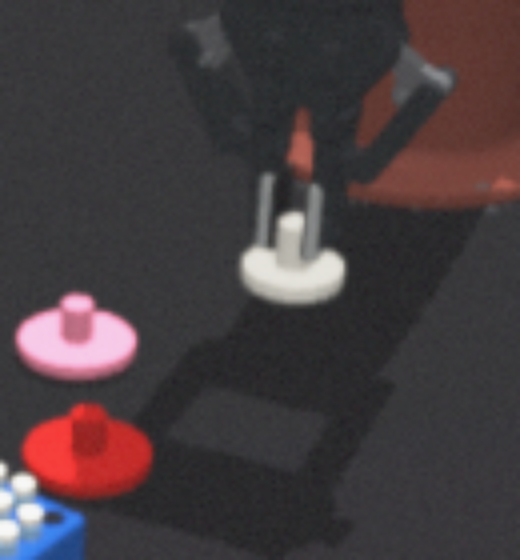

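Emit:
jog_arm(
  increments=[
    {"slide": [0,-10,0],"rotation": [0,0,0]},
    {"slide": [0,-20,0],"rotation": [0,0,0]},
    {"slide": [-1,-26,0],"rotation": [0,0,0]},
    {"slide": [-1,-26,0],"rotation": [0,0,0]},
    {"slide": [-1,-26,0],"rotation": [0,0,0]},
    {"slide": [-1,-26,0],"rotation": [0,0,0]},
    {"slide": [-1,-26,0],"rotation": [0,0,0]},
    {"slide": [-1,-26,0],"rotation": [0,0,0]},
    {"slide": [-1,-26,0],"rotation": [0,0,0]},
    {"slide": [-1,-26,0],"rotation": [0,0,0]},
    {"slide": [-1,-26,0],"rotation": [0,0,0]},
    {"slide": [-1,-26,0],"rotation": [0,0,0]},
    {"slide": [0,-26,0],"rotation": [0,0,0]},
    {"slide": [0,-26,0],"rotation": [0,0,0]},
    {"slide": [0,-26,0],"rotation": [0,0,0]},
    {"slide": [0,-22,0],"rotation": [0,0,0]},
    {"slide": [0,-13,0],"rotation": [0,0,0]},
    {"slide": [0,-6,0],"rotation": [0,0,0]},
    {"slide": [0,0,0],"rotation": [0,0,0]},
    {"slide": [0,0,0],"rotation": [0,0,0]},
  ],
)

```text
time: 37.65
tool_pos: [0.4833, -0.3143, 0.1506]
tool_rot: [-0.0, -0.0, 1.0, 0.001]
contact_force: [0.6, -0.1, -0.5]
gripper_width: 0.177
```

Emit:
jog_arm(
  increments=[
    {"slide": [0,0,7],"rotation": [0,0,0]},
    {"slide": [0,0,7],"rotation": [0,0,0]},
    {"slide": [0,0,0],"rotation": [0,0,0]},
    {"slide": [0,0,0],"rotation": [0,0,0]},
    {"slide": [0,0,0],"rotation": [0,0,0]},
    {"slide": [0,0,0],"rotation": [0,0,0]},
  ],
)

```text
time: 38.15
tool_pos: [0.4839, -0.3148, 0.1376]
tool_rot: [0.0, -0.0, 1.0, -0.0]
contact_force: [0.4, 0.2, -0.7]
gripper_width: 0.175
```

```bash
python3 - <<'E'
from h import *
s=state();print(s["tool_pos"],s["contact_force"],s["gripper_width"]*85)
f=optics.grab_frame("scene"); cv2.imwrite("pics/s21.png",cv2.resize(f["frame"][95:185,120:210],None,fx=6,fy=6))
c=f["frame"].copy(); print(ring(f,(.4837,-.3155),.116,.0235,-1))
cs,_=cv2.findContours((render(f,"slim_lid",.4837,-.3155,.116)>.5).astype(np.uint8),0,1); cv2.drawContours(c,cs,-1,(255,0,255),1)
cs,_=cv2.findContours((render(f,"slim_liner",.4837,-.3155,.030)>.5).astype(np.uint8),0,1); cv2.drawContours(c,cs,-1,(0,255,0),1)
cv2.imwrite("pics/s21b.png",cv2.resize(c[95:185,120:210],None,fx=6,fy=6,interpolation=cv2.INTER_NEAREST))
E
```

```text
[ 0.48388916 -0.31480964  0.13755558] [ 0.37505994  0.17680697 -0.72824637] 14.846963546711926
(array([ 0.4743, -0.3207]), np.float64(0.00172), 44)
```

View pics/s21.png

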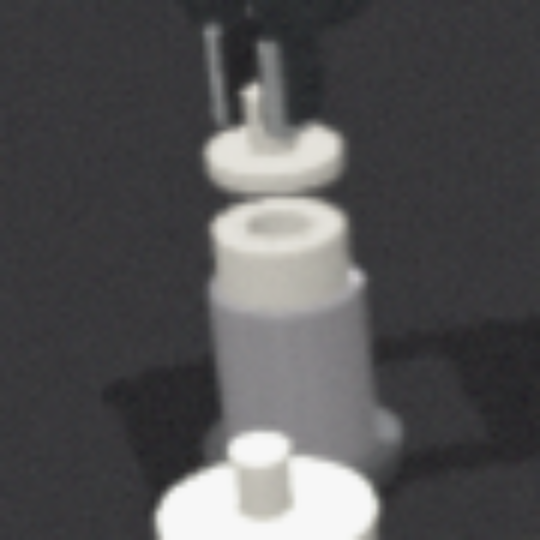

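View pics/s21b.png

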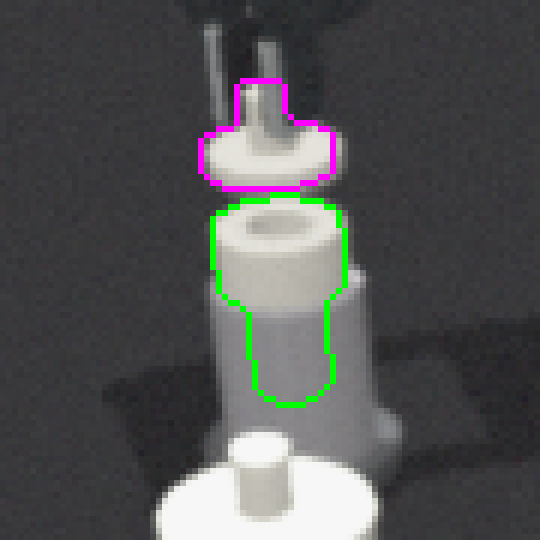

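The lid sits about 1 mm to the image-right of the liner axis, so I'll correct by 1 mm and lower.

Emit:
jog_arm(
  increments=[
    {"slide": [-0.5,-1,5],"rotation": [0,0,0]},
    {"slide": [0,0,5],"rotation": [0,0,0]},
    {"slide": [0,0,4],"rotation": [0,0,0]},
    {"slide": [0,0,4],"rotation": [0,0,0]},
    {"slide": [0,0,2],"rotation": [0,0,0]},
    {"slide": [0,0,2],"rotation": [0,0,0]},
    {"slide": [0,0,0],"rotation": [0,0,0]},
    {"slide": [0,0,0],"rotation": [0,0,0]},
    {"slide": [0,0,0],"rotation": [0,0,0]},
  ],
)

```text
time: 38.95
tool_pos: [0.4843, -0.3161, 0.1157]
tool_rot: [0.0, -0.0, 1.0, -0.0]
contact_force: [-0.7, -0.0, 3.2]
gripper_width: 0.178
```

```bash
python3 - <<'E'
from h import *
s=state();print(s["tool_pos"],s["contact_force"],s["gripper_width"]*85)
f=optics.grab_frame("scene"); cv2.imwrite("pics/s22.png",cv2.resize(f["frame"][95:185,120:210],None,fx=6,fy=6))
E
```

```text
[ 0.48434458 -0.31611949  0.11574815] [-0.72803255 -0.01039815  3.18466567] 15.13611943990403
```

View pics/s22.png

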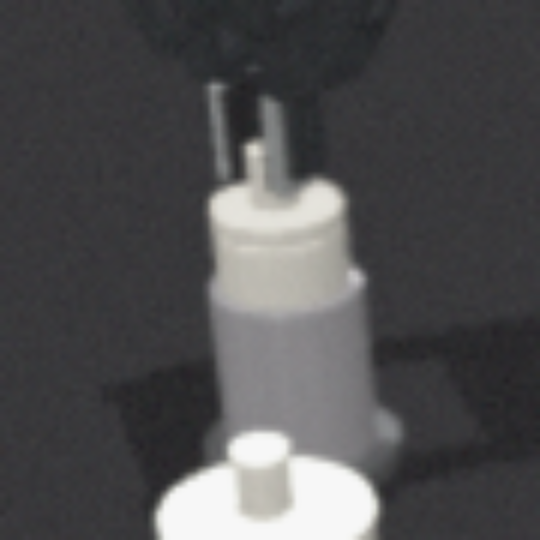

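Seated on the flange (3 N). I'll release and retreat.

Emit:
jog_arm(
  fingers=0.5,
  increments=[
    {"slide": [0,0,0],"rotation": [0,0,0]},
    {"slide": [0,0,0],"rotation": [0,0,0]},
    {"slide": [0,0,0],"rotation": [0,0,0]},
    {"slide": [0,0,0],"rotation": [0,0,0]},
    {"slide": [0,0,0],"rotation": [0,0,0]},
    {"slide": [0,0,0],"rotation": [0,0,0]},
    {"slide": [0,0,-10],"rotation": [0,0,0]},
    {"slide": [0,0,-25],"rotation": [0,0,0]},
    {"slide": [0,0,-30],"rotation": [0,0,0]},
    {"slide": [0,0,-30],"rotation": [0,0,0]},
    {"slide": [0,0,-30],"rotation": [0,0,0]},
    {"slide": [0,25,0],"rotation": [0,0,0]},
    {"slide": [0,25,0],"rotation": [0,0,0]},
    {"slide": [0,25,0],"rotation": [0,0,0]},
    {"slide": [0,25,0],"rotation": [0,0,0]},
    {"slide": [0,25,0],"rotation": [0,0,0]},
    {"slide": [0,25,0],"rotation": [0,0,0]},
    {"slide": [0,0,0],"rotation": [0,0,0]},
    {"slide": [0,0,0],"rotation": [0,0,0]},
    {"slide": [0,0,0],"rotation": [0,0,0]},
  ],
)

```text
time: 40.67
tool_pos: [0.4843, -0.1663, 0.241]
tool_rot: [0.0, -0.0, 1.0, -0.0]
contact_force: [0.1, -0.1, 0.4]
gripper_width: 0.502
```

```bash
python3 - <<'E'
from h import *
s=state();print(s["time"],s["tool_pos"],s["contact_force"],s["gripper_width"])
f=optics.grab_frame("scene"); c=f["frame"].copy()
for th,x,y,z in (("slim_lid",.4837,-.3155,.093),("slim_liner",.4837,-.3155,.03),("wide_lid",.6565,-.1855,.088),("wide_liner",.6565,-.1855,.025)):
    if "lid" in th:
        cs,_=cv2.findContours((render(f,th,x,y,z)>.5).astype(np.uint8),0,1); cv2.drawContours(c,cs,-1,(255,0,255),1)
cv2.imwrite("pics/s23.png",np.hstack([cv2.resize(i[110:250,120:220],None,fx=4,fy=4,interpolation=cv2.INTER_NEAREST) for i in (f["frame"],c)]))
t=optics.grab_frame("top"); cv2.imwrite("pics/t23.png",cv2.resize(t["frame"][120:300,240:450],None,fx=3.5,fy=3.5,interpolation=cv2.INTER_CUBIC))
print(ring(t,(.6565,-.1855),.102,.033,-1),ring(t,(.4837,-.3155),.107,.024,-1))
print(ring(f,(.6565,-.1855),.102,.033,-1),ring(f,(.4837,-.3155),.107,.024,-1))
for th in("brown_bottle","vial_rack"):
  print(th,[place_of(th,n)[0]["uv"] for n in("scene","top")])
E
```

```text
40.6667 [ 0.48434134 -0.16630233  0.241007  ] [ 0.09280673 -0.12606949  0.36416368] 0.5017776660392904Traceback (most recent call last):
  File "<stdin>", line 9, in <module>
  File "h.py", line 43, in ring
    pts=np.array(pts); r=minimize(lambda p:np.abs(np.hypot(*(pts-p[:2]).T)-R).sum(),g,method="Nelder-Mead"); g=tuple(r.x)
                         ~~~~~~~~^^^^^^^^^^^^^^^^^^^^^^^^^^^^^^^^^^^^^^^^^^^^^^^^^^^^^^^^^^^^^^^^^^^^^^^^^^
    res = _minimize_neldermead(fun, x0, args, callback, bounds=bounds,
                               **options)
    fsim[k] = func(sim[k])
              ~~~~^^^^^^^^
    fx = function(np.copy(x), *(wrapper_args + args))
  File "h.py", line 43, in <lambda>
    pts=np.array(pts); r=minimize(lambda p:np.abs(np.hypot(*(pts-p[:2]).T)-R).sum(),g,method="Nelder-Mead"); g=tuple(r.x)
                                                             ~~~^~~~~~
ValueError: operands could not be broadcast together with shapes (0,) (2,)
```

View pics/s23.png

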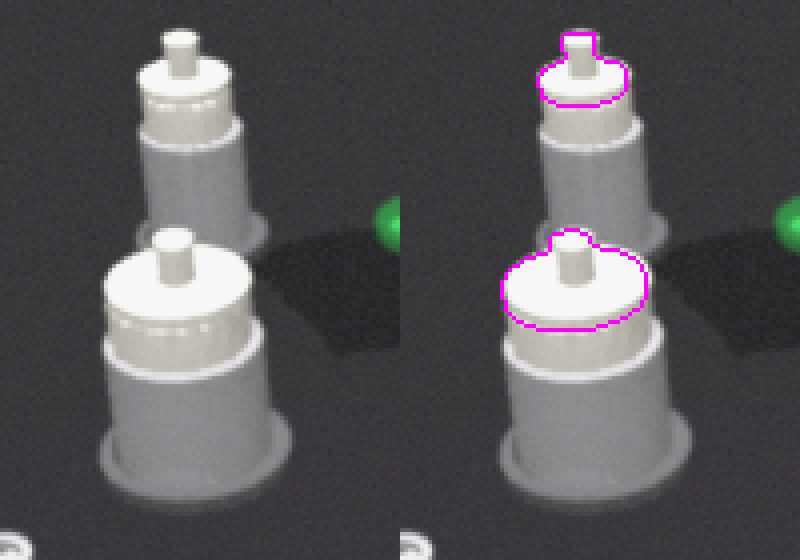

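View pics/t23.png

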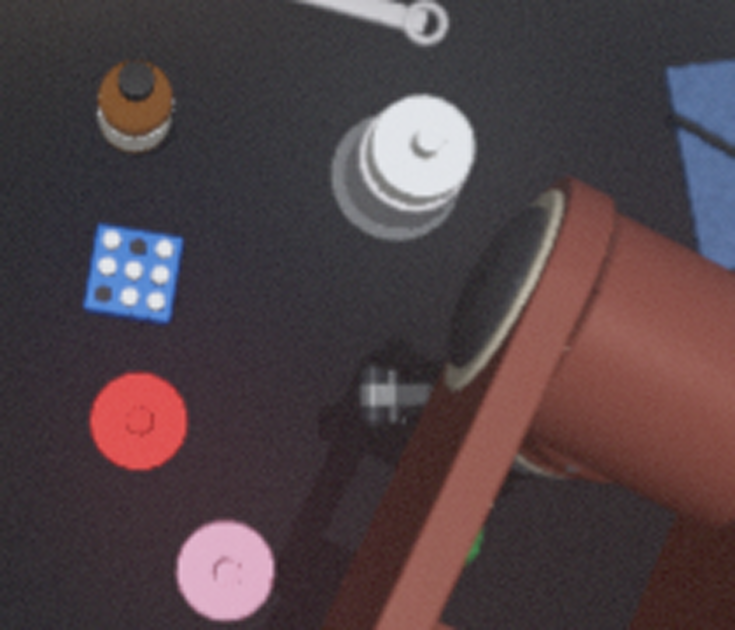

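Both vessels are complete. The pictured outlines match the seated-pose outlines within about 1 px in height and 1–2 mm sideways. In the top view the arm hides the slim vessel, which is why that ring fit failed. One check on the bottle and rack, then I'll hand in.

```bash
python3 - <<'E'
from h import *
F={n:optics.grab_frame(n) for n in("scene","top")}
for th in("brown_bottle","vial_rack"):
  print(th,[np.round(p[0]["uv"],1) for n in F if (p:=place_of(th,n))])
print(ring(F["scene"],(.6565,-.1855),.102,.033,-1),ring(F["scene"],(.4837,-.3155),.107,.024,-1))
s=state(); print(s["time"],np.abs(s["joint_vel"]).max(),manip.job_done())
E
```

```text
brown_bottle [array([237.5, 266.1]), array([274.9, 153.3])]
vial_rack [array([266. , 232.6]), array([279.1, 200.1])]
(array([ 0.6546, -0.1848]), np.float64(0.00145), 57) (array([ 0.4814, -0.3158]), np.float64(0.0019), 50)
the job is handed in; nothing more can be done
41.0667 0.004412350197460894 None
```

I built both vessels in the order asked and handed the job in at about 41 s: wide liner, white wide lid, slim liner, then slim lid. Each part was pushed lightly onto its seat (2–8 N) before I let go. The arm is clear of everything and at rest.

- **Seating:** In the last scene picture both lids are level and knob up, and both flanges are on the rims. The outlines match the fully seated heights to about a pixel.
- **Centring:** The fitted lid-disc centres are about 2–3 mm from the jacket axes, against a limit of 6 mm. The fit itself scatters by 1–2 mm.
- **Bottle and rack:** In the scene view both are within 2 pixels of where they started. The top view puts the bottle about 5 pixels (roughly 12 mm) off. I took that for network scatter, as the scene view shows no such shift and the gripper never came near the bottle.
- **Failed check:** The top-view check of the slim lid's centre failed because the arm hid it, so the slim vessel was checked at the end only from the scene camera.

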